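# Load a copper cold plate into the leak-test press with a flat lifter

## Task

Take the cranked flat lifter from its rest, slide its blade under the copper cold plate on the drying pins, carry the plate level and balanced on the blade, and lay it gently and flat on the nest rails of the leak-test press, inside the four corner lips. Draw the blade clear of the press and put the lifter back flat in the channel of its rest. Do not touch the plate with the fingers, drop or tip it, knock the press and its gauge, or disturb the other parts on the bench.

Things in the scene. Friction and masses are not known exactly. Their poses are not given: they have to be found in the camera images.
- lifter: Cranked flat lifter, 75 g: steel blade 96 x 24 x 3 mm with a thin neck and wooden handle rising from it. Origin on the blade's underside, on its centre line, 22 mm behind the tip. x along the blade to the tip, z up. Blade from x = -74 to +22 mm. Neck and handle run straight from (-66, 0, 3) mm in direction (-0.574, 0, 0.819), 35 deg from vertical. It stands by itself, blade flat, in its rest.
- lifter_grip (a point): Grip point in the wooden handle, at (-117.6, 0, 76.7) mm in the lifter's frame; axes as the lifter's. The handle is 14 mm wide (y), 16 mm deep, from 46 mm below to 28 mm above this point along its slope; below it is the 8 mm neck. Take it in line with its slope, the gripper leaning back about 35 deg: in the press an upright gripper would hit the gauge.
- plate: Copper cold plate, 46 x 46 x 4 mm with fine fins 1.2 mm high in the middle of its top, 53 to 98 g. Origin: centre of its underside, z up. It starts lying flat, centred and square to within a few mm and degrees, on the four pins of the stand.
- stand: Drying stand, fixed: steel base 90 x 90 x 6 mm, four upright pins 6 mm thick (7 at the rubber tips) at x, y = +-18 mm, leaving 29 mm between neighbours on every side; pin tops, where the plate lies, 36 mm above the table. Origin: centre of the base's underside; x, y along its sides. The blade can go in level from any of the four sides.
- press: Bench leak-test press, fixed. Origin on the table under the nest's centre; the open front faces -x, to the robot's right. Grey base x -55 to 55, y -42 to 88, 18 mm high; column at y 58 to 88, x -22 to 22 mm. Above the nest an arm (x -22 to 22, y -28 to 88, z 145 to 195 mm) with a seal pad 40 mm across, its underside at z = 113 mm. A raised lever on the arm, up to 312 mm high.
- nest (a point): Centre of the nest, at the top of its two rails, 38 mm above the table; axes as the press's. Rails run along x (-32 to 32 mm) with a free gap from y = -15 to 15 mm, open to the front and 20 mm deep, for the blade to go down in. Four corner lips 4 mm high leave a pocket 54 x 54 mm, centred here, for the 46 mm plate.
- rest: Lifter's rest, fixed: black block 110 (x) x 60 (y) mm with a channel 32 mm wide along x, open at both ends; floor 10 mm, side walls 16 mm above the table. Origin: centre of the underside. The lifter starts with its blade flat in the channel, its origin 16 to 28 mm ahead (+x) of the rest's centre, pointing to +x.
- rest_channel (a point): Centre of the channel's floor, 10 mm above the table; axes as the rest's.
- fitting_a: Bystander: black tube fitting standing on end, 24 mm across, 24 mm high. Origin under its centre.
- fitting_b: Bystander: dark steel tube fitting standing on end, 24 mm across, 24 mm high. Origin under its centre.
- fitting_c: Bystander: black tube fitting standing on end, 26 mm across, 20 mm high. Origin under its centre.
- bracket: Bystander: flat steel X-shaped bracket, 3 mm thick, 110 mm across. Origin under its centre.
- driver: Bystander: screwdriver lying on the table near the robot.
- gauge (a point): Centre of the face of the press's round pressure gauge, 67 mm across, which hangs from the front of the arm over the way into the nest; 88 mm in front of the nest's centre, 170 mm above the table (underside 136 mm). Axes as the press's. Below it the way into the nest is free.

How it is judged:
By the outcome, as a careful person would: the job done as asked, in the order asked, and still so for the second after the job is handed in, with the robot touching nothing.
It also fails if it takes over 58 s, if anything falls off the work surface, if the arm or the gripper's body presses on something with over 40 N, if the wrist force passes 120 N, or if a joint passes its speed limit or range.

## Robot

A 6-joint arm with a two-finger parallel gripper is mounted at the origin on the work surface. World frame = base frame: x ahead of the robot, y to its left, z up, the work surface at z = 0. Lengths are in m, angles in rad, forces in N, time in s.
With the tool pointing down it reaches from about 0.325 to 0.9 m from the base axis. Payload 6.1 kg.
Tool frame: the origin (TCP) lies on the centre line of the jaws, within the pads' length; the fingertips stand r.finger_overhang ahead of it and the grasp point (between the pads) lies 5 mm behind it (r.finger_overhang is the distance from the TCP to the fingertips, in m); y points along the fingers, z is the direction in which the jaws open and shut, and the axes are right-handed (so a half turn about y gives the same grasp; the last joint's range is limited). The gripper opens to 87 mm and grips with 3 to 60 N. Pads are 19 mm wide; open, the fingers measure 117 mm over their backs; the gripper's body (75 mm by 190 mm) begins 51 mm behind the grasp point.
Start: joints at [-1.357, 0.22, 1.526, -0, 1.395, -0.126], TCP at [0.208, -0.589, 0.237] pointing down, gripper open.
Joint ranges: [-2.98, 2.98], [-0.91, 2.08], [0.09, 2.57], [-1.24, 4.39], [0.2, 2.65], [-2.68, 2.68]. Speed limits (rad/s): [2.57, 2.57, 3.01, 3.14, 3.14, 3.14].

## Interface

Orientations are given as a 3x3 rotation matrix whose columns are the frame's x, y, z axes.
In Python, from bench import r gives the robot as it stands.
- The arm moves only by the tool servo_tool, never from a script. Its argument "motion" is a list of rows, each a list of 7 numbers: the shift along the tool's x, y, z in mm, then the turn, a rotation vector about the tool's x, y, z in degrees, then the opening, from 0 (shut) to 1 (fully open). A call has 1 to 5 rows; each row shifts and turns the commanded pose from where the row before left it, along the tool's axes as they then stand; what a row does not reach is not made up. A row lasts 1/8 s, in which the tool goes at most 62.5 mm and 10.7 degrees, less where a joint would pass 70% of its speed; a pose out of reach is approached as far as the arm can. A call with a gripper value outside its range is refused whole. The fingers move at their own pace and stop on an object; "grip_force" is the grip in N (left out, the last holds). Time passes only in rows, so rows that do not move let the fingers close. It gives the time, the measured TCP pose, the force and the opening at its end, in the units of the state.
- r.get_obs(): the state, without advancing time (a new reading comes with each control period).
- r.get_image(name): name is "side" or "top" or "wrist"; returns a dict with "image" (480x640x3 uint8, red, green, blue), "fov_y" (degrees; the focal length in pixels is half the picture's height over the tangent of half this angle, whatever the lens; pixels are square), "cx", "cy" (the principal point, pixels), "D" ([k1, k2, p1, p2, k3] as OpenCV has them; the pictures are not rectified), "extrinsics" (4x4, takes a point from world to camera coordinates); the wrist camera has in their place "mount" (4x4, takes a point from camera to tool coordinates, whose origin is the TCP and whose axes are the tool frame's). Camera axes: x right, y up, looking along -z (the intrinsics and any distortion apply to the point x, -y, -z); pixel columns grow to the right and rows downward; lengths in m; the calibration is good to about 2 mm. A picture is of the moment at which its call begins: read the wrist's pose just before it. There is no depth.
- r.job_done(): hands the job in, once; it reports no verdict.
The state is a dict: "time": time; "qpos": joint angles; "qvel": joint speeds; "joint_efforts": joint torques, N m; "ee_pos": TCP position; "eef_rot": TCP orientation; "ft_force": force on the tool from outside, world axes, zero at the start; "ft_torque": the same for the moment, N m; "gripper_width": opening from 0.0 (shut) to 1.0 (fully open).
Only numpy, scipy, OpenCV 4.12 (cv2) and the standard library are available. Lean on these libraries where they do the work, as an engineer would, in place of code of your own. Each camera call takes 0.05 s, during which the arm holds its last target. There are 200 camera calls.

## Working session

There is one attempt and no reset: what is moved stays moved. The work goes in short steps, Python scripts to look and compute and a tool call to move; the robot and the scene stay as the last step left them, time stands still between calls to the robot, and variables do not carry over. Pictures are saved under pics/ and viewed, about 8 in all and at most 12, crops included, and the job is handed in when it is done.

Besides the shell and the picture viewer there is one more tool, called after ">>>" in YAML: its name, and indented under it one key for each argument. servo_tool: Moves the arm, as the interface text tells. Its arguments: {"type":"object","properties":{"motion":{"type":"array","items":{"type":"array","items":{"type":"number"}}},"grip_force":{"type":"number"}},"required":["motion"]}

```bash
mkdir -p pics; ls; python3 - <<'E'
from bench import r
import cv2,numpy as np
o=r.get_obs(); print({k:np.round(v,3).tolist() for k,v in o.items()}, r.finger_overhang)
for n in ["side","top","wrist"]:
    d=r.get_image(n); cv2.imwrite(f"pics/{n}0.png",d["image"][:,:,::-1]); print(n,{k:np.round(v,4).tolist() for k,v in d.items() if k!="image"})
E
```

```text
pics
{'time': 0.0, 'qpos': [-1.357, 0.221, 1.528, 0.0, 1.395, -0.126], 'qvel': [0.001, -0.002, -0.004, -0.002, -0.001, 0.0], 'joint_efforts': [0.0, -49.461, -38.738, 0.07, 0.057, -0.0], 'ee_pos': [0.208, -0.589, 0.235], 'eef_rot': [[-0.943, -0.0, 0.333], [-0.333, 0.002, -0.943], [-0.0, -1.0, -0.002]], 'ft_force': [0.139, 0.125, 0.852], 'ft_torque': [-0.011, 0.058, -0.012], 'gripper_width': 0.999} 0.014
side {'fov_y': 47.56, 'cx': 311.1466, 'cy': 237.7753, 'D': [-0.0366, 0.0, 0.0, 0.0, 0.0], 'extrinsics': [[-0.9819, -0.1885, -0.0172, 0.545], [0.1098, -0.6412, 0.7595, -0.1668], [-0.1541, 0.7439, 0.6503, -1.0213], [0.0, 0.0, 0.0, 1.0]]}
top {'fov_y': 43.3597, 'cx': 316.7385, 'cy': 234.4162, 'D': [0.0595, 0.0, 0.0, 0.0, 0.0], 'extrinsics': [[0.0182, -0.9998, 0.0101, -0.0265], [0.9958, 0.0191, 0.09, -0.5534], [-0.0901, 0.0084, 0.9959, -1.1113], [0.0, 0.0, 0.0, 1.0]]}
wrist {'fov_y': 59.7757, 'cx': 318.2665, 'cy': 240.6303, 'D': [0.025, 0.0, 0.0, 0.0, 0.0], 'mount': [[0.0003, -0.9579, -0.2871, -0.079], [-0.0006, 0.2871, -0.9579, -0.149], [1.0, 0.0005, -0.0005, 0.0005], [0.0, 0.0, 0.0, 1.0]]}
```

View pics/side0.png

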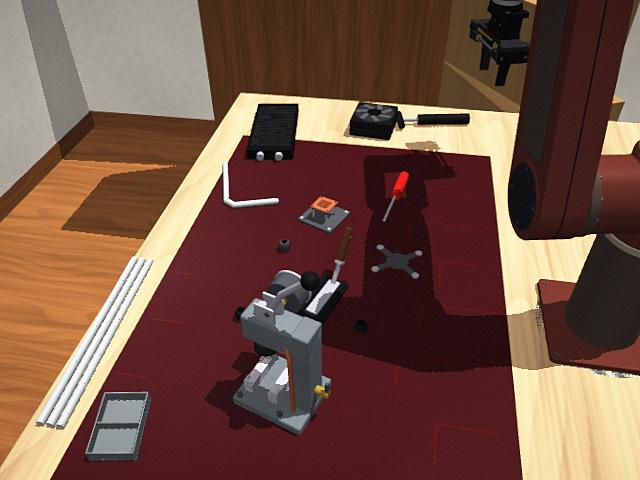

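View pics/top0.png

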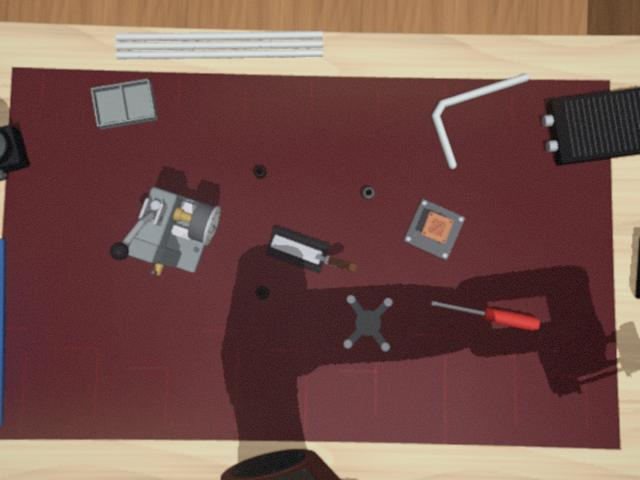

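```bash
cat > h.py <<'E'
from bench import r
import cv2,numpy as np,json
from scipy.optimize import least_squares
from scipy.spatial.transform import Rotation as R
def snap(name,tag):
    o=r.get_obs(); d=r.get_image(name); cv2.imwrite(f"pics/{tag}.png",d["image"][:,:,::-1])
    f=240/np.tan(np.radians(d["fov_y"]/2))
    if name=="wrist":
        T=np.eye(4);T[:3,:3]=o["eef_rot"];T[:3,3]=o["ee_pos"];E=np.linalg.inv(T@np.array(d["mount"]))
    else: E=np.array(d["extrinsics"])
    json.dump(dict(f=f,cx=d["cx"],cy=d["cy"],D=list(d["D"]),E=E.tolist()),open(f"pics/{tag}.json","w"))
    return d["image"]
def cam(tag):
    c=json.load(open(f"pics/{tag}.json")); E=np.diag([1,-1,-1,1.])@np.array(c["E"])
    return np.array([[c["f"],0,c["cx"]],[0,c["f"],c["cy"]],[0,0,1]]),np.array(c["D"]),E
def proj(tag,P):
    K,D,E=cam(tag); return cv2.projectPoints(np.atleast_2d(P).astype(float),cv2.Rodrigues(E[:3,:3])[0],E[:3,3],K,D)[0][:,0]
def ray(tag,uv):
    K,D,E=cam(tag); n=cv2.undistortPoints(np.array(uv,float).reshape(-1,1,2),K,D)[:,0]
    d=np.c_[n,np.ones(len(n))]@E[:3,:3]; return -E[:3,:3].T@E[:3,3],d
def onz(tag,uv,z):
    c,d=ray(tag,uv); return c+d*((z-c[2])/d[:,2])[:,None]
def tri(obs): # [(tag,uv),...]
    x0=onz(obs[0][0],[obs[0][1]],0.02)[0]
    s=least_squares(lambda p:np.concatenate([(proj(t,p)[0]-uv) for t,uv in obs]),x0); return s.x,np.abs(s.fun).max()
def fitpose(obs,z0=0,x0=(0.5,0,1.2),freez=False):
    """obs: (tag,modelpoint,uv); fits x,y,yaw(,z)"""
    def W(p,m): c,s=np.cos(p[2]),np.sin(p[2]); return np.array([p[0]+c*m[0]-s*m[1],p[1]+s*m[0]+c*m[1],(p[3] if freez else z0)+m[2]])
    f=lambda p:np.concatenate([proj(t,W(p,m))[0]-uv for t,m,uv in obs])
    s=least_squares(f,list(x0)+([z0] if freez else []),x_scale=0.1); return s.x,s.fun.reshape(-1,2)
E
python3 - <<'E'
from h import *
for n in ["side","top"]: snap(n,n+"0")
for nm,uv,z in [("stand",(435,229),.036),("standbase",[(424,200),(463,218),(446,258),(406,240)],.006),("rest",(298,249),.014),("hand_end",(355,267),.115),("press base",[(162,188),(196,271),(133,255)],.018),("fit",[(260,171),(369,192),(262,293)],.022),("bracket",(368,323),.003)]:
    print(nm,onz("top0",np.atleast_2d(uv),z).round(3).tolist())
im=cv2.imread("pics/top0.png"); a=cv2.resize(im[190:265,260:360],None,fx=4,fy=4,interpolation=2)
b=cv2.resize(im[190:265,390:490],None,fx=4,fy=4,interpolation=2); c=cv2.resize(im[180:280,100:240],None,fx=3,fy=3,interpolation=2)
o=np.zeros((600,800,3),np.uint8);o[:300,:400]=a;o[:300,400:]=b;o[300:,:420]=c
s=cv2.imread("pics/side0.png");s=cv2.resize(s[310:440,225:340],None,fx=2.3,fy=2.3,interpolation=2);o[300:300+s.shape[0],500:500+s.shape[1]]=s[:300]
cv2.imwrite("pics/comp0.png",o)
E
```

```text
stand [[0.567, -0.236, 0.036]]
standbase [[0.626, -0.221, 0.006], [0.592, -0.296, 0.006], [0.515, -0.264, 0.006], [0.548, -0.187, 0.006]]
rest [[0.526, 0.019, 0.014]]
hand_end [[0.49, -0.082, 0.115]]
press base [[0.637, 0.278, 0.018], [0.481, 0.209, 0.018], [0.509, 0.327, 0.018]]
fit [[0.673, 0.094, 0.022], [0.637, -0.114, 0.022], [0.442, 0.084, 0.022]]
bracket [[0.389, -0.116, 0.003]]
```

View pics/comp0.png

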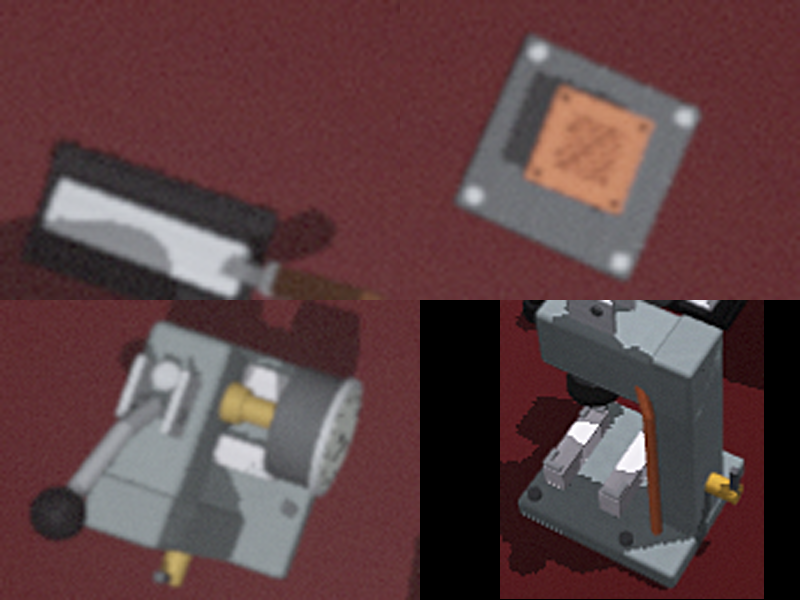

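```bash
cat >> h.py <<'E'
from scipy.linalg import logm,expm
def cur():
    o=r.get_obs(); T=np.eye(4);T[:3,:3]=R.from_matrix(o["eef_rot"]).as_matrix();T[:3,3]=o["ee_pos"]; return T
def rows(T0,T1,n):
    s=expm(logm(np.linalg.inv(T0)@T1).real/n); return np.r_[s[:3,3]*1000,np.degrees(R.from_matrix(s[:3,:3]).as_rotvec())].round(2).tolist()
def toolR(yaw,lean=35):
    a=np.radians(lean); x=np.array([np.cos(yaw),np.sin(yaw),0]); y=x*np.sin(a)+np.array([0,0,-np.cos(a)]); z=np.array([np.sin(yaw),-np.cos(yaw),0])
    return np.c_[np.cross(y,z),y,z]
def mk(p,Rm): T=np.eye(4);T[:3,:3]=Rm;T[:3,3]=p;return T
E
python3 - <<'E'
from h import *
Rm=toolR(np.radians(70)); p=np.array([.494,-.07,.087])-.17*Rm[:,1]
print(p,rows(cur(),mk(p,Rm),15))
E
```

```text
[ 0.4606503  -0.16162754  0.22625585] [-31.62, 10.43, -9.58, -1.03, -3.26, 2.18]
```

>>> servo_tool:
  motion:
    - [-31.6, 10.4, -9.6, -1, -3.3, 2.2, 1]
    - [-31.6, 10.4, -9.6, -1, -3.3, 2.2, 1]
    - [-31.6, 10.4, -9.6, -1, -3.3, 2.2, 1]
    - [-31.6, 10.4, -9.6, -1, -3.3, 2.2, 1]
    - [-31.6, 10.4, -9.6, -1, -3.3, 2.2, 1]

```text
time: 0.88
ee_pos: [0.3327, -0.4723, 0.1982]
eef_rot: [[-0.793, 0.129, 0.596], [-0.575, 0.168, -0.801], [-0.203, -0.977, -0.059]]
ft_force: [-0.2, 0.0, 0.1]
gripper_width: 0.999
```

>>> servo_tool:
  motion:
    - [-31.6, 10.4, -9.6, -1, -3.3, 2.2, 1]
    - [-31.6, 10.4, -9.6, -1, -3.3, 2.2, 1]
    - [-31.6, 10.4, -9.6, -1, -3.3, 2.2, 1]
    - [-31.6, 10.4, -9.6, -1, -3.3, 2.2, 1]
    - [-31.6, 10.4, -9.6, -1, -3.3, 2.2, 1]

```text
time: 1.5
ee_pos: [0.4194, -0.324, 0.1966]
eef_rot: [[-0.557, 0.199, 0.806], [-0.726, 0.355, -0.589], [-0.403, -0.914, -0.054]]
ft_force: [0.3, -0.6, -0.5]
gripper_width: 1.003
```

>>> servo_tool:
  motion:
    - [-31.6, 10.4, -9.6, -1, -3.3, 2.2, 1]
    - [-31.6, 10.4, -9.6, -1, -3.3, 2.2, 1]
    - [-31.6, 10.4, -9.6, -1, -3.3, 2.2, 1]
    - [-31.6, 10.4, -9.6, -1, -3.3, 2.2, 1]
    - [-31.6, 10.4, -9.6, -1, -3.3, 2.2, 1]

```text
time: 2.12
ee_pos: [0.4584, -0.1591, 0.2277]
eef_rot: [[-0.264, 0.201, 0.943], [-0.773, 0.541, -0.332], [-0.577, -0.817, 0.013]]
ft_force: [-0.5, 0.9, 0.1]
gripper_width: 0.998
```

>>> servo_tool:
  motion:
    - [0, 0, 0, 0, 0, 0, 1]
    - [0, 0, 0, 0, 0, 0, 1]

```text
time: 2.38
ee_pos: [0.4583, -0.1613, 0.2271]
eef_rot: [[-0.268, 0.201, 0.942], [-0.774, 0.538, -0.335], [-0.574, -0.819, 0.012]]
ft_force: [-0.4, -0.4, -0.2]
gripper_width: 1.001
```

```bash
python3 - <<'E'
from h import *
snap("wrist","w1"); o=r.get_obs(); print(o["qpos"].round(3),cur().round(3),o["time"])
im=cv2.imread("pics/w1.png"); cv2.imwrite("pics/w1v.png",cv2.resize(im,(800,600),interpolation=2))
E
```

```text
[-0.864  0.025  1.874  0.526  1.57  -0.616] [[-0.268  0.202  0.942  0.458]
 [-0.773  0.538 -0.335 -0.162]
 [-0.574 -0.819  0.012  0.227]
 [ 0.     0.     0.     1.   ]] 2.425
```

View pics/w1v.png

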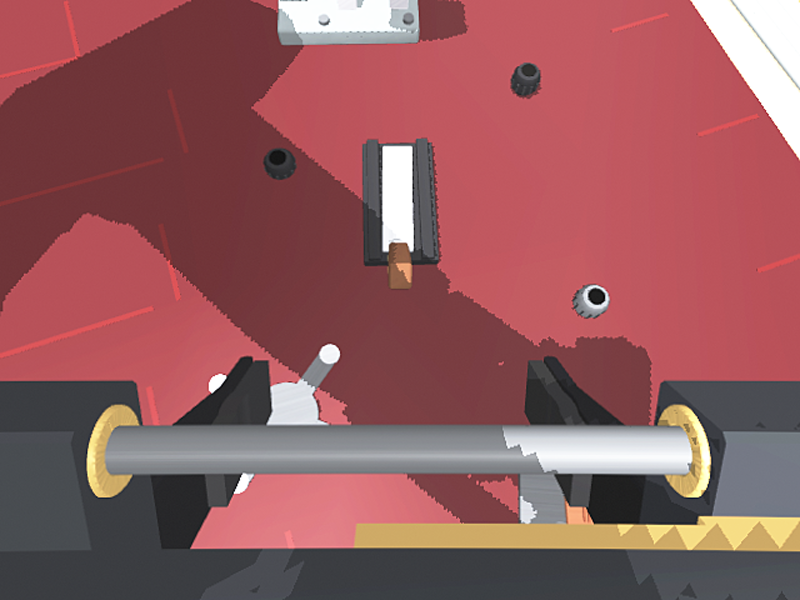

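```bash
python3 - <<'E'
import cv2,numpy as np
im=cv2.imread("pics/w1.png"); o=np.zeros((600,800,3),np.uint8)
o[:,:400]=cv2.resize(im[100:240,275:369],(400,596),interpolation=cv2.INTER_CUBIC)[:600].copy() if 0 else cv2.resize(im[100:250,270:370],(400,600),interpolation=cv2.INTER_CUBIC)
o[:135,400:]=cv2.resize(im[0:45,210:343],(399,135),interpolation=2).__class__ and cv2.resize(im[0:45,210:343],(400,135),interpolation=2)
cv2.imwrite("pics/c1.png",o)
E
```

```text
(no output)
```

View pics/c1.png

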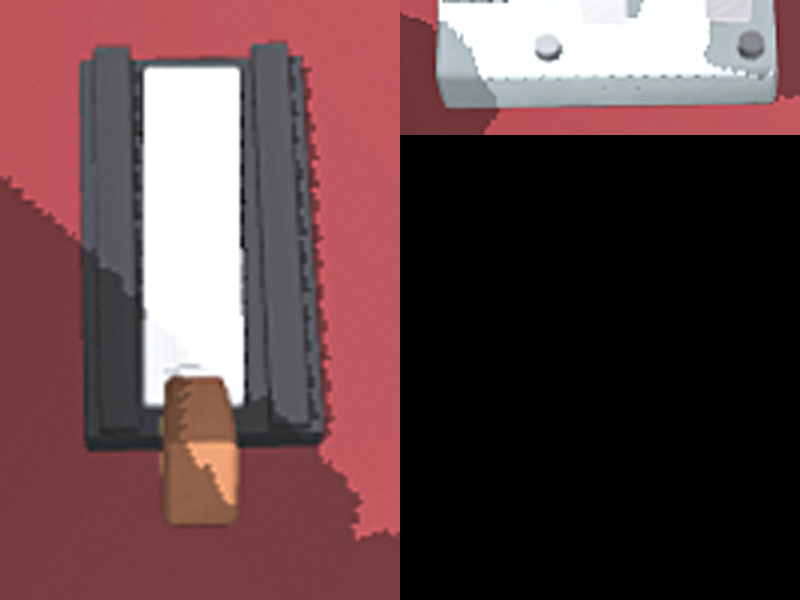

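```bash
python3 - <<'E'
from h import *
c=lambda u,v:np.array([270+u/4-.4,100+v/4-.4])
W=[("w1",m,c(*u)) for m,u in [((.022,.012,.003),(144,67)),((.022,-.012,.003),(241,67)),((-.074,.012,.003),(143,405)),((-.074,-.012,.003),(244,405))]]
H=[("w1",m,c(*u)) for m,u in [((-.1271,.007,.1042),(165,443)),((-.1271,-.007,.1042),(238,442)),((-.1402,.007,.095),(165,524)),((-.1402,-.007,.095),(236,524))]]
t=lambda u,v:np.array([260+u/4-.4,190+v/4-.4])
Tp=[("top0",(.022,.012,.003),t(45,222)),("top0",(.022,-.012,.003),t(62,180))]
for nm,o,fz in [("blade",W,0),("bladez",W,1),("all",W+H,0),("allz",W+H,1),("withtop z",W+H+Tp,1)]:
    p,f=fitpose(o,z0=.01,freez=fz); print(nm,p.round(4),np.degrees(p[2]).round(2),f.round(1).tolist())
print("rest corners",onz("w1",[c(82,60),c(87,449),c(325,440)],.0).round(4).tolist())
s=lambda u,v:np.array([390+(u-400)/4-.4,190+v/4-.4])
S=[("top0",m,s(*u)) for m,u in [((.045,.045,.006),(457,205)),((.045,-.045,.006),(530,36)),((-.045,-.045,.006),(700,108)),((-.045,.045,.006),(630,280))]]
p,f=fitpose(S); print("stand",p.round(4),np.degrees(p[2]),f.round(1).tolist())
P=[("top0",m,s(*u)) for m,u in [((.023,.023,.04),(526,180)),((.023,-.023,.04),(562,85)),((-.023,-.023,.04),(654,121)),((-.023,.023,.04),(620,213))]]
p,f=fitpose(P); print("plate",p.round(4),np.degrees(p[2]),f.round(1).tolist())
b=lambda u,v:np.array([100+u/3-.4,180+v/3-.4])
G=[("top0",m,b(*u)) for m,u in [((.055,-.042,.018),(158,23)),((-.055,.088,.018),(280,278)),((.055,.088,.018),(88,228))]]
p,f=fitpose(G,x0=(.58,.26,1.3)); print("press",p.round(4),np.degrees(p[2]),f.round(1).tolist())
q=lambda u,v:np.array([210+(u-400)/3-.4,v/3-.4])
G2=[("w1",m,q(*u)) for m,u in [((-.055,.088,.0),(446,108)),((-.055,-.042,.0),(776,103)),((-.055,.088,.018),(437,82)),((-.055,-.042,.018),(776,73))]]
p,f=fitpose(G+G2,x0=(.58,.26,1.3)); print("press",p.round(4),np.degrees(p[2]),f.round(1).tolist())
E
```

```text
blade [0.5351 0.0471 1.2321] 70.6 [[0.8, 0.8], [-0.9, 0.9], [0.6, -0.8], [-0.6, -0.7]]
bladez [0.5335 0.0429 1.232  0.0183] 70.59 [[0.6, -0.2], [-0.6, -0.1], [0.3, 0.1], [-0.3, 0.1]]
all [0.5353 0.0476 1.2329] 70.64 [[0.8, 0.4], [-0.9, 0.5], [0.6, -1.2], [-0.5, -1.2], [-0.6, -0.3], [0.4, -0.1], [-0.6, 0.7], [0.7, 0.7]]
allz [0.5352 0.0474 1.2328 0.0104] 70.64 [[0.8, 0.3], [-0.9, 0.4], [0.6, -1.2], [-0.5, -1.2], [-0.6, -0.3], [0.5, -0.0], [-0.6, 0.8], [0.7, 0.8]]
withtop z [0.5351 0.0467 1.2316 0.0118] 70.56 [[1.0, 0.1], [-0.7, 0.2], [0.6, -1.2], [-0.4, -1.1], [-0.7, -0.2], [0.5, 0.1], [-0.7, 1.0], [0.7, 1.0], [-0.7, 0.8], [-0.4, -0.5]]
rest corners [[0.5179, 0.0895, 0.0], [0.4827, -0.0206, 0.0], [0.5408, -0.0383, 0.0]]
stand [ 0.5706 -0.2414  1.1798] 67.59484278287356 [[-0.3, 0.1], [-0.4, -0.4], [0.5, 0.1], [0.1, 0.1]]
plate [ 0.5705 -0.2398  1.2239] 70.12166358025493 [[0.2, -0.5], [-0.3, 0.3], [0.0, 0.1], [0.1, 0.1]]
press [0.5804 0.2533 1.3266] 76.00908227293239 [[0.0, 1.9], [-3.6, -1.7], [3.5, -0.2]]
press [0.5785 0.2447 1.2905] 73.94129203365935 [[5.7, 2.2], [-0.9, -0.0], [6.8, -0.6], [-0.7, 0.6], [-0.4, -1.9], [-1.0, -3.2], [0.4, -4.4]]
```

```bash
python3 - <<'E'
from h import *
y=np.radians(70.6);Rm=toolR(y);g=np.array([.5352,.047,.010])+R.from_euler('z',y).apply([-.1176,0,.0767])
T=cur(); T1=mk(g+.005*Rm[:,1]-.05*Rm[:,1],Rm);T2=mk(g+.005*Rm[:,1],Rm)
print(g,rows(T,T1,5),rows(T1,T2,4),rows(T,T2,1))
E
```

```text
[ 0.49613785 -0.06392298  0.0867    ] [-1.04, 26.02, 0.47, -0.13, 0.04, -0.01] [-0.0, 12.5, -0.0, 0.0, -0.0, 0.0] [-5.11, 180.11, 1.19, -0.67, 0.22, -0.04]
```

>>> servo_tool:
  motion:
    - [-1, 26, 0.5, -0.1, 0, 0, 1]
    - [-1, 26, 0.5, -0.2, 0.1, 0, 1]
    - [-1, 26, 0.5, -0.1, 0, 0, 1]
    - [-1, 26, 0.5, -0.2, 0.1, 0, 1]
    - [-1.1, 26, 0.5, -0.1, 0, 0, 1]

```text
time: 3.05
ee_pos: [0.4878, -0.0884, 0.1229]
eef_rot: [[-0.273, 0.191, 0.943], [-0.772, 0.542, -0.333], [-0.574, -0.819, -0.001]]
ft_force: [-0.3, -0.7, 1.0]
gripper_width: 0.997
```

>>> servo_tool:
  motion:
    - [0, 12.5, 0, 0, 0, 0, 0.6]
    - [0, 12.5, 0, 0, 0, 0, 0.5]
    - [0, 12.5, 0, 0, 0, 0, 0.4]
    - [0, 12.5, 0, 0, 0, 0, 0.4]
    - [0, 0, 0, 0, 0, 0, 0.3]

```text
time: 3.68
ee_pos: [0.4966, -0.06, 0.0819]
eef_rot: [[-0.272, 0.188, 0.944], [-0.772, 0.543, -0.331], [-0.575, -0.818, -0.002]]
ft_force: [-0.4, 0.7, 0.4]
gripper_width: 0.516
```

```bash
python3 - <<'E'
from h import *
y=np.radians(70.6);Rm=toolR(y);g=np.array([.5352,.047,.010])+R.from_euler('z',y).apply([-.1176,0,.0767])
o=r.get_obs();print(o["time"],o["ft_force"].round(1),o["gripper_width"],rows(cur(),mk(g+.005*Rm[:,1],Rm),1))
snap("wrist","w2")
E
```

```text
3.675 [-0.4  0.7  0.4] 0.5155208439995199 [0.35, -1.11, 0.88, 0.16, 0.0, -0.11]
```

View pics/w2.png

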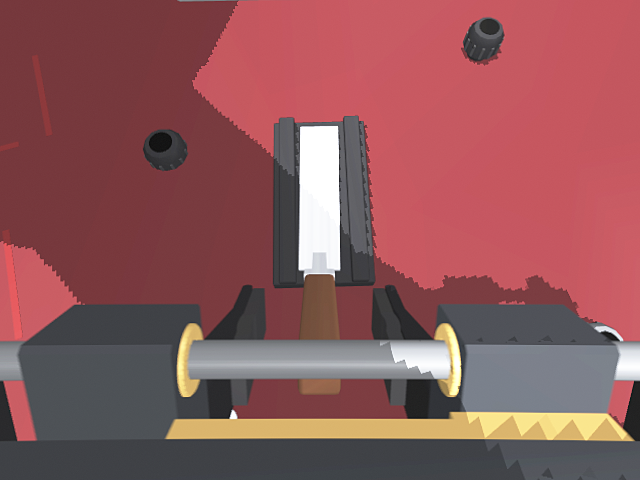

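>>> servo_tool:
  motion:
    - [0, 0, 0.6, 0, 0, 0, 0.2]
    - [0, 0, 0, 0, 0, 0, 0]
    - [0, 0, 0, 0, 0, 0, 0]
    - [0, 0, 0, 0, 0, 0, 0]
  grip_force: 50

```text
time: 4.22
ee_pos: [0.4977, -0.0613, 0.0829]
eef_rot: [[-0.271, 0.19, 0.943], [-0.772, 0.542, -0.331], [-0.574, -0.819, -0.0]]
ft_force: [-0.6, -0.6, 0.4]
gripper_width: 0.158
```

```bash
python3 - <<'E'
from h import *
c=lambda u,v:np.array([270+u/4-.4,100+v/4-.4])
M=[(.022,.012,.003),(.022,-.012,.003),(-.074,.012,.003),(-.074,-.012,.003)]
W=[("w1",m,c(*u)) for m,u in zip(M,[(144,67),(241,67),(143,405),(244,405)])]
W2=[("w2",m,np.array(u)) for m,u in zip(M,[(300,126),(338.,126),(298.7,270),(341,270)])]
for nm,o,fz in [("w2",W2,0),("w2z",W2,1),("w1+w2 z",W+W2,1)]:
    p,f=fitpose(o,z0=.01,freez=fz); print(nm,p.round(4),np.degrees(p[2]).round(2),f.round(1).tolist())
im=snap("wrist","w3"); o=r.get_obs();print(o["time"],o["ft_force"].round(1),o["gripper_width"]*87,cur().round(4).tolist())
cv2.imwrite("pics/c3.png",cv2.resize(im[100:300,250:400,::-1],(450,600),interpolation=cv2.INTER_CUBIC))
E
```

```text
w2 [0.5352 0.0472 1.2377] 70.92 [[0.7, 1.0], [-0.6, 0.9], [0.5, -0.6], [-0.6, -0.8]]
w2z [0.5347 0.046  1.2377 0.0132] 70.92 [[0.5, -0.0], [-0.4, -0.2], [0.3, 0.2], [-0.3, -0.0]]
w1+w2 z [0.5347 0.0458 1.2363 0.0134] 70.83 [[0.7, 0.1], [-0.8, 0.1], [0.8, -0.8], [-0.1, -0.8], [0.5, 0.1], [-0.4, -0.1], [0.0, 0.4], [-0.5, 0.3]]
4.275 [-0.5 -1.2  2. ] 13.619152696994231 [[-0.2714, 0.1903, 0.9435, 0.4977], [-0.7722, 0.5421, -0.3314, -0.0613], [-0.5745, -0.8185, -0.0002, 0.0829], [0.0, 0.0, 0.0, 1.0]]
```

View pics/c3.png

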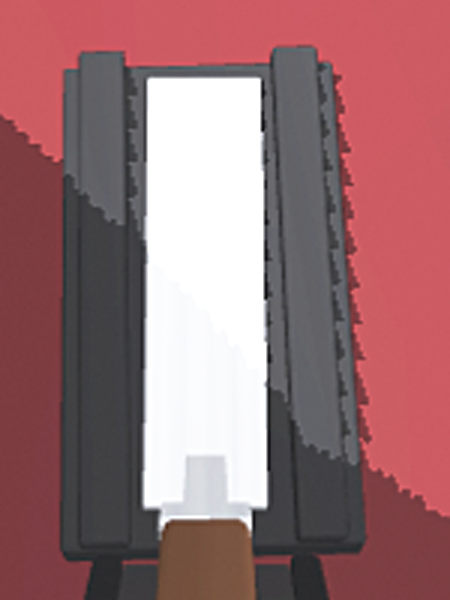

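```bash
cat >> h.py <<'E'
def Lp(x,y,z,deg): return mk([x,y,z],R.from_euler('z',deg,degrees=True).as_matrix())
def LT(): return np.array(json.load(open("L.json")))
def lif(): # lifter pose now
    T=cur()@LT(); e=R.from_matrix(T[:3,:3]).as_euler('ZYX',degrees=True); return np.r_[T[:3,3]*1000,e].round(2)
def to(L1,n): return rows(cur(),L1@np.linalg.inv(LT()),n)
def seq(poses): # list of (L,n) from current
    T=cur()
    for L,n in poses:
        T1=L@np.linalg.inv(LT()); print(n,rows(T,T1,n)); T=T1
E
python3 - <<'E'
from h import *
M=[(.022,.012,.003),(.022,-.012,.003),(-.074,.012,.003),(-.074,-.012,.003)]
W3=[("w3",m,np.array(u)-.3) for m,u in zip(M,[(299,125.7),(337.2,125.7),(297.7,269.3),(339.3,269.3)])]
p,f=fitpose(W3,z0=.01); print(p.round(4),np.degrees(p[2]),f.round(1).tolist())
L0=Lp(p[0],p[1],.010,np.degrees(p[2])); json.dump((np.linalg.inv(cur())@L0).tolist(),open("L.json","w")); json.dump(L0.tolist(),open("L0.json","w"))
up=L0.copy(); up[2,3]=.12
d=np.array([np.cos(np.radians(67.6)),np.sin(np.radians(67.6))]); q=np.array([.5706,-.2414])-.15*d
seq([(up,8),(Lp(*q,.12,67.6),14)])
E
```

```text
[0.5361 0.047  1.2352] 70.7718997380968 [[0.9, 1.1], [-0.8, 1.1], [0.3, -0.8], [-0.3, -0.9]]
8 [-7.9, -11.25, -0.0, 0.0, 0.0, -0.0]
14 [23.81, -16.71, 8.88, 0.13, 0.19, 0.0]
```

>>> servo_tool:
  motion:
    - [-3, -4.3, 0, 0, 0, 0, 0]
    - [-6, -8.6, 0, 0, 0, 0, 0]
    - [-7.9, -11.2, 0, 0, 0, 0, 0]
    - [-7.9, -11.2, 0, 0, 0, 0, 0]
    - [-7.9, -11.2, 0, 0, 0, 0, 0]

```text
time: 4.9
ee_pos: [0.4979, -0.0611, 0.1409]
eef_rot: [[-0.271, 0.19, 0.944], [-0.772, 0.542, -0.331], [-0.574, -0.819, 0.0]]
ft_force: [0.3, -0.6, -1.0]
gripper_width: 0.155
```

>>> servo_tool:
  motion:
    - [-7.9, -11.3, 0, 0, 0, 0, 0]
    - [-7.9, -11.3, 0, 0, 0, 0, 0]
    - [-7.9, -11.3, 0, 0, 0, 0, 0]
    - [-6.8, -9.6, 0, 0, 0, 0, 0]
    - [12, -8, 4.5, 0.1, 0.1, 0, 0]

```text
time: 5.52
ee_pos: [0.4975, -0.0764, 0.1934]
eef_rot: [[-0.271, 0.192, 0.943], [-0.772, 0.541, -0.332], [-0.574, -0.819, 0.002]]
ft_force: [0.3, -0.7, -0.8]
gripper_width: 0.158
```

>>> servo_tool:
  motion:
    - [23.8, -16.7, 8.9, 0.1, 0.2, 0, 0]
    - [23.8, -16.7, 8.9, 0.1, 0.2, 0, 0]
    - [23.8, -16.7, 8.9, 0.1, 0.2, 0, 0]
    - [23.8, -16.7, 8.9, 0.1, 0.2, 0, 0]
    - [23.8, -16.7, 8.9, 0.2, 0.2, 0, 0]

```text
time: 6.15
ee_pos: [0.4888, -0.2298, 0.1913]
eef_rot: [[-0.291, 0.201, 0.935], [-0.765, 0.539, -0.353], [-0.575, -0.818, -0.003]]
ft_force: [0.6, 0.2, -0.7]
gripper_width: 0.155
```

>>> servo_tool:
  motion:
    - [23.8, -16.7, 8.9, 0.1, 0.2, 0, 0]
    - [23.8, -16.7, 8.9, 0.1, 0.2, 0, 0]
    - [23.8, -16.7, 8.9, 0.1, 0.2, 0, 0]
    - [23.8, -16.7, 8.9, 0.1, 0.2, 0, 0]
    - [23.8, -16.7, 8.9, 0.2, 0.2, 0, 0]

```text
time: 6.78
ee_pos: [0.4778, -0.3814, 0.1908]
eef_rot: [[-0.307, 0.211, 0.928], [-0.758, 0.535, -0.372], [-0.575, -0.818, -0.004]]
ft_force: [-0.1, 0.7, -0.5]
gripper_width: 0.157
```

>>> servo_tool:
  motion:
    - [23.8, -16.7, 8.9, 0.1, 0.2, 0, 0]
    - [23.8, -16.7, 8.9, 0.1, 0.2, 0, 0]
    - [23.8, -16.7, 8.9, 0.2, 0.2, 0, 0]
    - [12, -8.4, 4.4, 0.1, 0.1, 0, 0]
    - [0, 0, 0, 0, 0, 0, 0]

```text
time: 7.4
ee_pos: [0.4679, -0.4872, 0.1902]
eef_rot: [[-0.319, 0.22, 0.922], [-0.753, 0.532, -0.387], [-0.575, -0.818, -0.004]]
ft_force: [-0.0, -1.4, -0.5]
gripper_width: 0.159
```

```bash
python3 - <<'E'
from h import *
r.get_image("wrist"); im=snap("wrist","w4"); o=r.get_obs();print(o["time"],o["ft_force"].round(1),o["qpos"].round(2),o["gripper_width"]*87,lif())
pl=Lp(.5706,-.2414,0,67.6)
P=lambda *m:proj("w4",(pl@[*m,1])[:3])[0].round(0).tolist()
print([P(sx*.045,sy*.045,.006) for sx in(-1,1) for sy in (-1,1)],[P(sx*.018,sy*.018,.036) for sx in(-1,1) for sy in (-1,1)])
cv2.imwrite("pics/w4v.png",cv2.resize(im[:,:,::-1],(800,600),interpolation=cv2.INTER_CUBIC))
E
```

```text
7.5 [ 0.7  0.7 -1.4] [-1.13  0.64  1.17  0.45  1.76 -0.75] 13.245062115609036 [ 5.1298e+02 -3.7948e+02  1.1812e+02  6.7430e+01 -8.0000e-02  2.3000e-01]
[[364.0, 120.0], [273.0, 121.0], [361.0, 46.0], [275.0, 47.0]] [[338.0, 76.0], [299.0, 77.0], [337.0, 45.0], [299.0, 45.0]]
```

```bash
python3 -c "
import cv2;im=cv2.imread('pics/w4.png');cv2.imwrite('pics/c4.png',cv2.resize(im[25:145,240:400],(800,600),interpolation=cv2.INTER_CUBIC))"
```

```text
(no output)
```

View pics/c4.png

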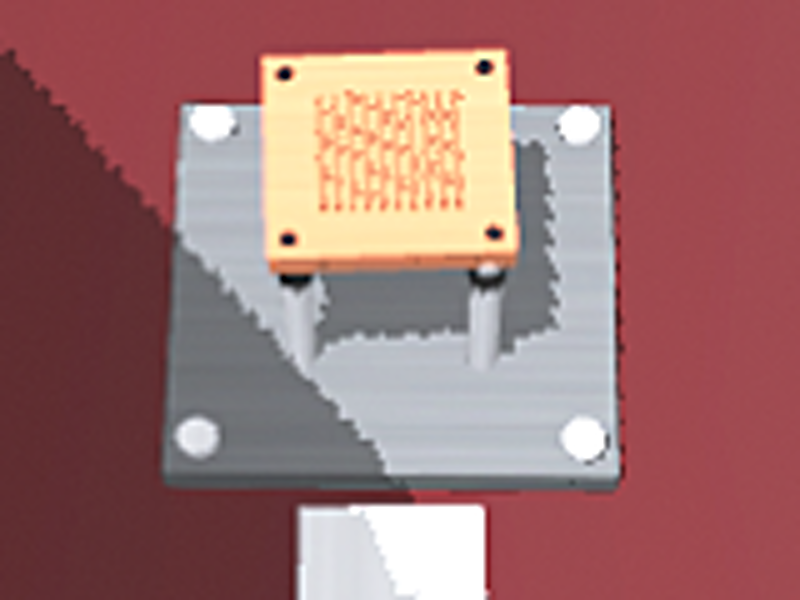

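```bash
python3 - <<'E'
from h import *
c=lambda u,v:np.array([240+u/5-.4,25+v/5-.4])
S=[("w4",m,c(*u)) for m,u in [((.045,.045,.006),(183,105)),((.045,-.045,.006),(610,105)),((-.045,.045,.006),(165,470)),((-.045,-.045,.006),(617,472)),((-.045,.045,.0),(166,488)),((-.045,-.045,.0),(617,490))]]
s=lambda u,v:np.array([390+(u-400)/4-.4,190+v/4-.4])
St=[("top0",m,s(*u)) for m,u in [((.045,.045,.006),(457,205)),((.045,-.045,.006),(530,36)),((-.045,-.045,.006),(700,108)),((-.045,.045,.006),(630,280))]]
x0=(.57,-.24,1.18)
for o,fz in[(S,0),(S,1),(S+St,1)]:
    p,f=fitpose(o,x0=x0,freez=fz); print("stand",p.round(4),np.degrees(p[2]).round(2),np.abs(f).max(0).round(1))
P=[("w4",m,c(*u)) for m,u in [((.023,.023,.04),(261,55)),((.023,-.023,.04),(507,49)),((-.023,-.023,.04),(517,250)),((-.023,.023,.04),(268,260))]]
Pt=[("top0",m,s(*u)) for m,u in [((.023,.023,.04),(526,180)),((.023,-.023,.04),(562,85)),((-.023,-.023,.04),(654,121)),((-.023,.023,.04),(620,213))]]
for o,fz in[(P,0),(P,1),(P+Pt,1)]:
    p,f=fitpose(o,x0=x0,freez=fz); print("plate",p.round(4),np.degrees(p[2]).round(2),f.round(1).tolist())
B=[("w4",(.022,.012,.003),c(297,506)),("w4",(.022,-.012,.003),c(485,506))]
print("blade tip px expected",[proj("w4",(cur()@LT()@[*b[1],1])[:3])[0].round(1) for b in B],[b[2] for b in B])
# near pins, centre axis at z=.033
print("pins", onz("w4",[c(297,276),c(487,274)],.034).round(4).tolist())
E
```

```text
stand [ 0.5713 -0.2399  1.1639] 66.68 [0.8 0.9]
stand [ 0.5723 -0.2374  1.1639 -0.0036] 66.68 [0.4 0.3]
stand [ 5.709e-01 -2.406e-01  1.167e+00  8.000e-04] 66.86 [0.9 0.8]
plate [ 0.571  -0.2384  1.2091] 69.27 [[0.5, 0.4], [-0.5, 0.1], [0.1, -0.1], [-0.1, -0.4]]
plate [ 0.57   -0.241   1.2091  0.0031] 69.27 [[0.2, 0.2], [-0.3, -0.1], [0.3, 0.1], [-0.3, -0.2]]
plate [ 0.5705 -0.2396  1.2125  0.0014] 69.47 [[0.2, 0.4], [-0.5, -0.1], [0.2, -0.1], [-0.1, -0.3], [0.2, -0.7], [-0.1, 0.1], [0.2, 0.2], [-0.0, 0.1]]
blade tip px expected [array([299.5, 125.4]), array([336. , 125.3])] [array([299. , 125.8]), array([336.6, 125.8])]
pins [[0.5464, -0.2529, 0.034], [0.5793, -0.2664, 0.034]]
```

```bash
python3 - <<'E'
from h import *
d=np.array([np.cos(np.radians(67)),np.sin(np.radians(67))]); q=np.array([.5712,-.2394])
seq([(Lp(*(q-.095*d),.025,67),5)])
E
```

```text
5 [1.4, 21.74, -0.39, 0.09, 0.04, -0.02]
```

>>> servo_tool:
  motion:
    - [1.4, 21.7, -0.4, 0.1, 0, 0, 0]
    - [1.4, 21.7, -0.4, 0.1, 0, 0, 0]
    - [1.4, 21.7, -0.4, 0.1, 0.1, 0, 0]
    - [1.4, 21.7, -0.4, 0.1, 0, 0, 0]
    - [1.4, 21.7, -0.4, 0.1, 0.1, 0, 0]

```text
time: 8.12
ee_pos: [0.4895, -0.4317, 0.0981]
eef_rot: [[-0.32, 0.227, 0.92], [-0.753, 0.528, -0.392], [-0.575, -0.818, 0.002]]
ft_force: [0.5, -0.2, -0.6]
gripper_width: 0.157
```

>>> servo_tool:
  motion:
    - [0, 0, 0, 0, 0, 0, 0]
    - [0, 0, 0, 0, 0, 0, 0]

```text
time: 8.38
ee_pos: [0.4894, -0.4332, 0.0996]
eef_rot: [[-0.32, 0.228, 0.92], [-0.754, 0.527, -0.393], [-0.574, -0.819, 0.003]]
ft_force: [0.3, -0.7, -0.7]
gripper_width: 0.156
```

```bash
python3 - <<'E'
from h import *
d=np.array([np.cos(np.radians(67)),np.sin(np.radians(67))]); q=np.array([.5712,-.2394])
print(lif(),r.get_obs()["time"])
seq([(Lp(*(q-.095*d),.025,67),1),(Lp(*q,.025,67),9)])
im=snap("wrist","w5");cv2.imwrite('pics/c5.png',cv2.resize(im[25:145,240:400,::-1],(800,600),interpolation=cv2.INTER_CUBIC))
E
```

```text
[ 5.3497e+02 -3.2772e+02  2.6670e+01  6.7000e+01  2.0000e-02 -1.7000e-01] 8.375
1 [0.62, 1.64, -0.95, -0.14, 0.1, 0.02]
9 [-8.64, 6.06, -0.02, 0.0, -0.0, -0.0]
```

View pics/c5.png

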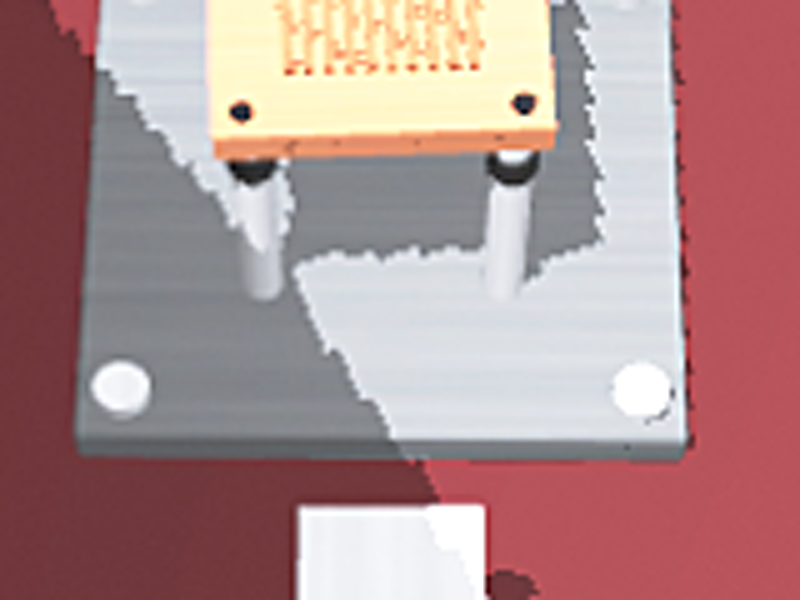

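```bash
python3 - <<'E'
from h import *
c=lambda u,v:np.array([240+u/5-.4,25+v/5-.4])
d=np.array([np.cos(np.radians(67)),np.sin(np.radians(67))]);n=np.array([-d[1],d[0]])
for z,a,b in [(.006,(264,290),(502,290)),(.031,(252,172),(513,172)),(.006,(76,437),(687,440)),(.0395,(213,140),(555,133)),(.036,(216,157),(553,147))]:
    Q=onz("w5",[c(*a),c(*b)],z)[:,:2]; print(z,(Q@n).round(4),(Q@n).mean().round(4),(Q@d).round(4))
B=[("w5",(.022,.012,.003),c(297,506)),("w5",(.022,-.012,.003),c(485,506))]
Q=onz("w5",[b[2] for b in B],.0297)[:,:2];print("blade tip",(Q@n).round(4),(Q@n).mean(),(Q@d).round(4)); l=lif()[:2]/1000; print("lifter",l@n,l@d)
E
```

```text
0.006 [-0.6016 -0.6373] -0.6195 [-0.0169 -0.0169]
0.031 [-0.6014 -0.6375] -0.6194 [-0.0177 -0.0177]
0.006 [-0.5746 -0.6639] -0.6192 [-0.0427 -0.0432]
0.0395 [-0.5967 -0.6426] -0.6197 [-0.02   -0.0189]
0.036 [-0.5968 -0.6426] -0.6197 [-0.0197 -0.018 ]
blade tip [-0.6081 -0.6329] -0.6204937347416898 [-0.0701 -0.0701]
lifter -0.6207895079780812 -0.09305569076811943
```

>>> servo_tool:
  motion:
    - [0.6, 1.6, -1.3, -0.1, 0.1, 0, 0]
    - [-4, 2.8, 0, 0, 0, 0, 0]
    - [-8.6, 6.1, 0, 0, 0, 0, 0]
    - [-8.6, 6.1, 0, 0, 0, 0, 0]
    - [-8.6, 6.1, 0, 0, 0, 0, 0]

```text
time: 9.05
ee_pos: [0.5029, -0.3972, 0.0972]
eef_rot: [[-0.322, 0.225, 0.92], [-0.752, 0.529, -0.393], [-0.575, -0.818, -0.0]]
ft_force: [-0.0, 0.0, -0.7]
gripper_width: 0.159
```

>>> servo_tool:
  motion:
    - [-8.6, 6.1, 0, 0, 0, 0, 0]
    - [-8.6, 6.1, 0, 0, 0, 0, 0]
    - [0, 0, 0, 0, 0, 0, 0]

```text
time: 9.43
ee_pos: [0.5112, -0.3778, 0.0971]
eef_rot: [[-0.321, 0.225, 0.92], [-0.753, 0.529, -0.392], [-0.575, -0.818, -0.001]]
ft_force: [0.3, 0.6, -0.6]
gripper_width: 0.159
```

```bash
python3 - <<'E'
from h import *
d=np.array([np.cos(np.radians(67)),np.sin(np.radians(67))]);n=np.array([-d[1],d[0]])
l=lif();print(l,l[:2]@n,l[:2]@d,r.get_obs()["ft_force"])
seq([(Lp(*(.0032*d-.6194*n),.025,67),4)])
E
```

```text
[ 5.5644e+02 -2.7220e+02  2.4300e+01  6.7040e+01 -2.0000e-02  2.0000e-02] -618.5627338298563 -33.14299197318277 [ 0.33174283  0.60274533 -0.58782954]
4 [-7.55, 5.07, 0.16, 0.01, 0.01, -0.01]
```

>>> servo_tool:
  motion:
    - [0, 0, 0.8, 0, 0, 0, 0]
    - [-7.5, 5.1, 0, 0, 0, 0, 0]
    - [-7.5, 5.1, 0, 0, 0, 0, 0]
    - [-7.5, 5.1, 0, 0, 0, 0, 0]
    - [-7.5, 5.1, 0, 0, 0, 0, 0]

```text
time: 10.05
ee_pos: [0.5261, -0.345, 0.0977]
eef_rot: [[-0.322, 0.226, 0.92], [-0.752, 0.529, -0.393], [-0.575, -0.818, -0.0]]
ft_force: [0.3, -0.7, 0.2]
gripper_width: 0.16
```

>>> servo_tool:
  motion:
    - [0, 0, 0, 0, 0, 0, 0]
    - [0, 0, 0, 0, 0, 0, 0]

```text
time: 10.3
ee_pos: [0.5258, -0.3459, 0.0977]
eef_rot: [[-0.322, 0.226, 0.92], [-0.753, 0.528, -0.393], [-0.574, -0.819, -0.0]]
ft_force: [0.4, -1.4, -1.4]
gripper_width: 0.16
```

```bash
python3 - <<'E'
from h import *
d=np.array([np.cos(np.radians(67)),np.sin(np.radians(67))]);n=np.array([-d[1],d[0]])
l=lif();print(l,l[:2]@n,l[:2]@d,r.get_obs()["ft_force"],r.get_obs()["time"])
q=.0032*d-.6194*n
seq([(Lp(*q,.031,67),1),(Lp(*q,.041,67),8),(Lp(*q,.121,67),10)])
im=snap("wrist","w6"); cv2.imwrite('pics/c6.png',cv2.resize(im[25:145,240:400,::-1],(800,600),interpolation=cv2.INTER_CUBIC))
E
```

```text
[ 5.7123e+02 -2.4037e+02  2.4830e+01  6.6990e+01  1.0000e-02 -0.0000e+00] -619.7400287926043 1.9355909025647295 [ 0.3754576 -1.4453365 -1.3987004] 10.3
1 [-4.56, -4.32, -0.32, -0.01, -0.01, 0.01]
8 [-0.72, -1.02, -0.0, 0.0, -0.0, -0.0]
10 [-4.6, -6.55, -0.0, 0.0, -0.0, -0.0]
```

>>> servo_tool:
  motion:
    - [-2.3, -2.1, -0.3, 0, 0, 0, 0]
    - [-2.3, -2.2, 0, 0, 0, 0, 0]
    - [-0.7, -1, 0, 0, 0, 0, 0]
    - [-0.7, -1, 0, 0, 0, 0, 0]
    - [-0.7, -1, 0, 0, 0, 0, 0]

```text
time: 10.98
ee_pos: [0.5259, -0.3445, 0.1074]
eef_rot: [[-0.322, 0.225, 0.919], [-0.752, 0.528, -0.393], [-0.575, -0.818, -0.001]]
ft_force: [0.8, -1.1, -0.6]
gripper_width: 0.164
```

>>> servo_tool:
  motion:
    - [-0.7, -1, 0, 0, 0, 0, 0]
    - [-0.7, -1, 0, 0, 0, 0, 0]
    - [-0.7, -1, 0, 0, 0, 0, 0]
    - [-0.7, -1, 0, 0, 0, 0, 0]
    - [-0.7, -1, 0, 0, 0, 0, 0]

```text
time: 11.6
ee_pos: [0.526, -0.3445, 0.1137]
eef_rot: [[-0.322, 0.226, 0.919], [-0.752, 0.528, -0.393], [-0.575, -0.818, -0.0]]
ft_force: [-0.1, 0.5, -1.3]
gripper_width: 0.157
```

>>> servo_tool:
  motion:
    - [0, 0, 0, 0, 0, 0, 0]
    - [0, 0, 0, 0, 0, 0, 0]

```text
time: 11.85
ee_pos: [0.526, -0.3445, 0.1135]
eef_rot: [[-0.322, 0.226, 0.919], [-0.752, 0.528, -0.393], [-0.575, -0.818, -0.0]]
ft_force: [-1.1, -0.7, -1.9]
gripper_width: 0.155
```

```bash
python3 - <<'E'
from h import *
print(lif(),r.get_obs()["ft_force"],r.get_obs()["ft_torque"],r.get_obs()["gripper_width"]*87)
im=snap("wrist","w7"); cv2.imwrite('pics/c7.png',cv2.resize(im[90:210,240:400,::-1],(800,600),interpolation=cv2.INTER_CUBIC))
E
```

```text
[ 5.7141e+02 -2.3898e+02  4.0700e+01  6.6980e+01 -1.0000e-02  1.0000e-02] [-1.0839938  -0.70943165 -1.91678998] [-0.52513104  0.20841247 -0.01673091] 13.488615146591746
```

View pics/c7.png

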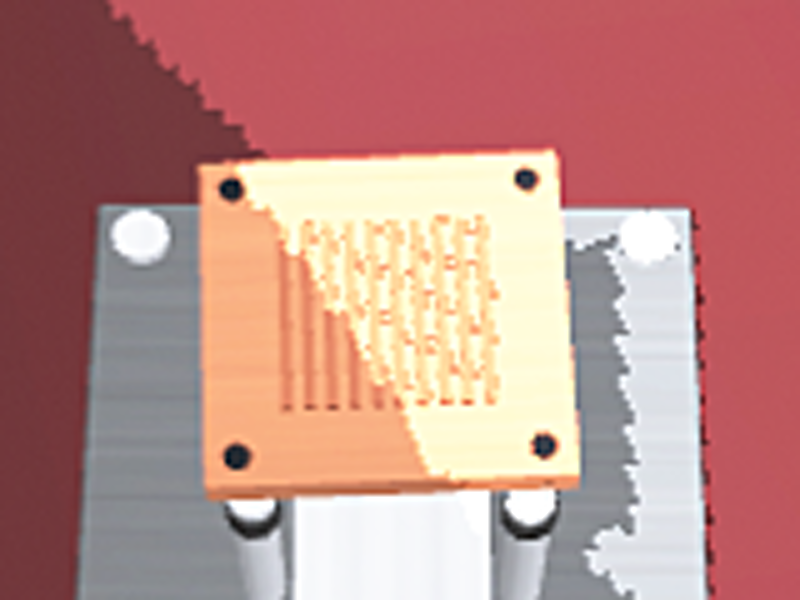

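```bash
python3 - <<'E'
from h import *
c=lambda u,v:np.array([240+u/5-.4,90+v/5-.4])
P=[("w7",m,c(*u)) for m,u in [((.023,.023,.004),(199,165)),((.023,-.023,.004),(555,150)),((-.023,-.023,.004),(580,474)),((-.023,.023,.004),(205,487))]]
p,f=fitpose(P,z0=.0437,x0=(.57,-.24,1.2)); l=lif(); L=cur()@LT()
print(p,np.degrees(p[2]),f.round(1).tolist(),"rel",np.linalg.inv(L)@[p[0],p[1],.0437,1]*1000)
q=l[:2]/1000
seq([(Lp(*q,.105,67),7),(Lp(.528,.057,.105,75),15)])
E
```

```text
[ 0.57078823 -0.23835547  1.20972215] 69.31197338694346 [[0.2, -0.0], [-0.2, 0.3], [-0.2, -0.3], [0.1, 0.1]] rel [3.08178491e-01 8.04293707e-01 3.01936995e+00 1.00000000e+03]
7 [-5.28, -7.52, 0.0, 0.0, -0.0, -0.0]
15 [-14.46, 10.15, -8.22, -0.31, -0.44, -0.0]
```

>>> servo_tool:
  motion:
    - [-2.6, -3.7, 0, 0, 0, 0, 0]
    - [-5.3, -7.5, 0, 0, 0, 0, 0]
    - [-5.3, -7.5, 0, 0, 0, 0, 0]
    - [-5.3, -7.5, 0, 0, 0, 0, 0]
    - [-5.3, -7.5, 0, 0, 0, 0, 0]

```text
time: 12.52
ee_pos: [0.5262, -0.3445, 0.1557]
eef_rot: [[-0.322, 0.226, 0.919], [-0.753, 0.528, -0.393], [-0.574, -0.819, 0.0]]
ft_force: [1.2, 0.0, -0.6]
gripper_width: 0.154
```

>>> servo_tool:
  motion:
    - [-5.3, -7.5, 0, 0, 0, 0, 0]
    - [-5.3, -7.5, 0, 0, 0, 0, 0]
    - [-2.6, -3.8, 0, 0, 0, 0, 0]
    - [-3.6, 2.5, -2.1, -0.08, -0.11, 0, 0]
    - [-7.2, 5.1, -4.1, -0.15, -0.22, 0, 0]

```text
time: 13.15
ee_pos: [0.5253, -0.3294, 0.1773]
eef_rot: [[-0.317, 0.222, 0.922], [-0.754, 0.53, -0.387], [-0.575, -0.818, -0.001]]
ft_force: [-0.5, -0.3, -1.5]
gripper_width: 0.155
```

>>> servo_tool:
  motion:
    - [-10.8, 7.6, -6.1, -0.23, -0.33, 0, 0]
    - [-14.5, 10.1, -8.2, -0.31, -0.44, 0, 0]
    - [-14.5, 10.1, -8.2, -0.31, -0.44, 0, 0]
    - [-14.5, 10.1, -8.2, -0.31, -0.44, 0, 0]
    - [-14.5, 10.2, -8.2, -0.31, -0.44, 0, 0]

```text
time: 13.78
ee_pos: [0.5204, -0.236, 0.178]
eef_rot: [[-0.282, 0.198, 0.939], [-0.768, 0.54, -0.344], [-0.575, -0.818, -0.0]]
ft_force: [0.5, -0.2, -1.4]
gripper_width: 0.159
```

>>> servo_tool:
  motion:
    - [-14.5, 10.2, -8.2, -0.31, -0.44, 0, 0]
    - [-14.5, 10.1, -8.2, -0.31, -0.44, 0, 0]
    - [-14.5, 10.1, -8.2, -0.31, -0.44, 0, 0]
    - [-14.5, 10.1, -8.2, -0.31, -0.44, 0, 0]
    - [-14.5, 10.2, -8.2, -0.31, -0.44, 0, 0]

```text
time: 14.4
ee_pos: [0.5106, -0.1392, 0.1782]
eef_rot: [[-0.246, 0.172, 0.954], [-0.781, 0.548, -0.3], [-0.575, -0.818, -0.0]]
ft_force: [-0.5, -0.2, -1.8]
gripper_width: 0.158
```

>>> servo_tool:
  motion:
    - [-14.5, 10.1, -8.2, -0.31, -0.44, 0, 0]
    - [-14.5, 10.2, -8.2, -0.31, -0.44, 0, 0]
    - [-10.8, 7.6, -6.1, -0.23, -0.33, 0, 0]
    - [-7.2, 5.1, -4.1, -0.15, -0.22, 0, 0]
    - [-3.6, 2.5, -2.1, -0.08, -0.11, 0, 0]

```text
time: 15.02
ee_pos: [0.501, -0.0725, 0.1782]
eef_rot: [[-0.22, 0.154, 0.963], [-0.788, 0.553, -0.269], [-0.575, -0.818, -0.0]]
ft_force: [-0.2, 0.5, -1.7]
gripper_width: 0.158
```

>>> servo_tool:
  motion:
    - [0, 0, 0, 0, 0, 0, 0]
    - [0, 0, 0, 0, 0, 0, 0]

```text
time: 15.28
ee_pos: [0.5013, -0.0735, 0.1782]
eef_rot: [[-0.221, 0.155, 0.963], [-0.788, 0.553, -0.27], [-0.574, -0.819, -0.0]]
ft_force: [0.6, -0.1, -1.5]
gripper_width: 0.161
```

```bash
python3 - <<'E'
from h import *
im=snap("wrist","w8"); o=r.get_obs();print(lif(),o["ft_force"].round(1),o["time"],o["qpos"].round(2))
snap("side","s8")
pl=Lp(.58,.25,0,75)
P=lambda *m:proj("w8",(pl@[*m,1])[:3])[0].round(0).tolist()
print([P(x,y,z) for x,y,z in [(-.055,-.042,.018),(-.055,.088,.018),(-.055,-.042,0),(0,0,.038),(-.032,.015,.038),(-.032,-.015,.038),(-.088,0,.136)]])
E
```

```text
[532.5   37.07 105.34  74.48  -0.     0.  ] [ 0.4 -0.6 -1.3] 15.325 [-0.67  0.08  1.91  0.56  1.43 -0.56]
[[350.0, 53.0], [215.0, 54.0], [349.0, 67.0], [306.0, -9.0], [290.0, 18.0], [322.0, 18.0], [302.0, -37.0]]
```

```bash
python3 - <<'E'
import cv2,numpy as np
o=np.zeros((600,800,3),np.uint8); z=lambda a,k:cv2.resize(a,None,fx=k,fy=k,interpolation=cv2.INTER_CUBIC)
w=cv2.imread("pics/w8.png");s=cv2.imread("pics/s8.png");t=cv2.imread("pics/top0.png")
o[:330,:480]=z(w[0:110,205:365],3); o[:450,482:800]=z(s[345:435,232:296],5)[:450,:318]; o[340:600,:480]=z(t[185:250,130:250],4)
cv2.imwrite("pics/c8.png",o)
E
```

```text
(no output)
```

View pics/c8.png

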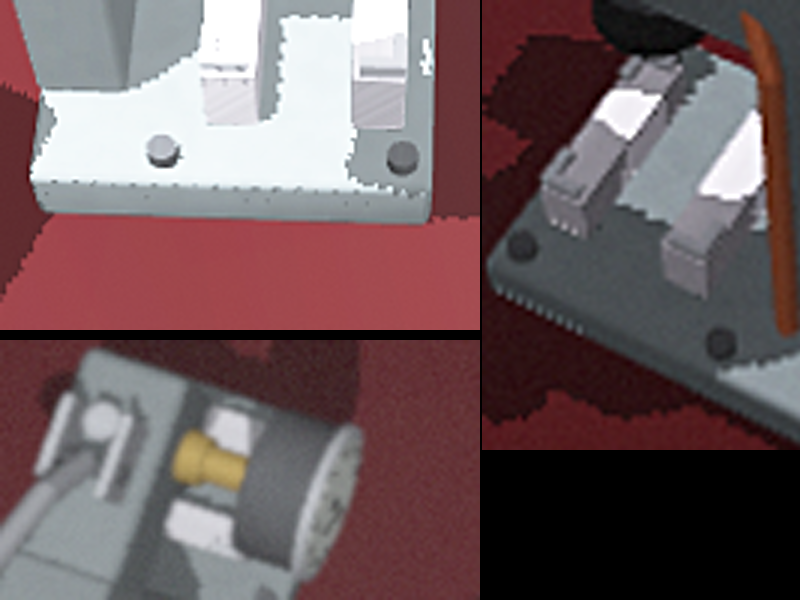

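```bash
python3 - <<'E'
from h import *
w=lambda u,v:np.array([205+u/3-.4,v/3-.4]); s=lambda u,v:np.array([232+(u-482)/5-.4,345+v/5-.4])
A=[("w8",m,w(*u)) for m,u in [((-.032,.015,.018),(259,124)),((-.032,-.015,.018),(352,127)),((-.032,.032,.018),(207,124)),((-.032,-.032,.018),(403,127)),((-.055,-.042,0),(430,222)),((-.055,.088,0),(45,213))]]
B=[("s8",m,s(*u)) for m,u in [((.032,-.015,.018),(585,238)),((.032,.015,.018),(664,270)),((.032,.032,.018),(706,297)),((.032,-.032,.018),(547,222))]]
for nm,o,fz in [("w",A,0),("w rails",A[:4],0),("side",B,0),("w+s",A+B,0),("rails w+s",A[:4]+B,0),("rails w+s z",A[:4]+B,1)]:
    p,f=fitpose(o,x0=(.58,.25,1.3),freez=fz); print(nm,p.round(4),np.degrees(p[2]).round(2),f.round(1).tolist())
E
```

```text
w [0.5793 0.2422 1.2698] 72.75 [[0.3, -0.2], [-0.0, -0.5], [0.2, -0.7], [0.4, -0.2], [0.3, 0.8], [-1.2, 0.7]]
w rails [0.5788 0.2419 1.2753] 73.07 [[0.0, 0.2], [-0.2, -0.2], [-0.0, -0.1], [0.2, 0.1]]
side [0.5796 0.2398 1.277 ] 73.17 [[0.3, 0.1], [-0.1, 0.9], [0.4, -0.4], [-0.7, -0.7]]
w+s [0.5793 0.2417 1.2669] 72.59 [[0.3, 0.2], [0.1, -0.1], [0.3, -0.3], [0.5, 0.3], [0.3, 1.4], [-1.2, 0.9], [0.0, 0.9], [-0.4, 1.9], [0.0, 0.7], [-0.9, 0.1]]
rails w+s [0.5791 0.2412 1.2652] 72.49 [[0.1, 0.5], [-0.1, 0.4], [0.1, 0.1], [0.3, 0.8], [0.2, 0.7], [-0.2, 1.7], [0.2, 0.5], [-0.7, -0.2]]
rails w+s z [5.7880e-01 2.4070e-01 1.2686e+00 1.2000e-03] 72.69 [[0.1, 0.1], [-0.1, -0.1], [-0.1, -0.3], [0.4, 0.3], [0.4, 0.1], [0.0, 1.0], [0.5, -0.2], [-0.5, -0.8]]
```

```bash
python3 - <<'E'
from h import *
d=np.array([np.cos(np.radians(72.2)),np.sin(np.radians(72.2))]); q=np.array([.5793,.2411])
seq([(Lp(*(q-.19*d),.052,72.2),6),(Lp(*q,.052,72.2),15),(Lp(*q,.026,72.2),16),(Lp(*(q-.2*d),.026,72.2),16)])
E
```

```text
6 [2.52, 9.09, -3.66, 0.22, 0.31, -0.0]
15 [-10.37, 7.28, -0.03, -0.0, -0.0, 0.0]
16 [0.93, 1.33, 0.0, -0.0, -0.0, 0.0]
16 [10.23, -7.18, 0.03, -0.0, -0.0, 0.0]
```

>>> servo_tool:
  motion:
    - [1.3, 4.6, -1.9, 0.11, 0.15, 0, 0]
    - [2.5, 9.1, -3.7, 0.22, 0.31, 0, 0]
    - [2.5, 9.1, -3.7, 0.22, 0.31, 0, 0]
    - [2.5, 9.1, -3.7, 0.22, 0.31, 0, 0]
    - [2.5, 9.1, -3.7, 0.22, 0.31, 0, 0]

```text
time: 16.0
ee_pos: [0.4887, -0.0541, 0.1374]
eef_rot: [[-0.244, 0.171, 0.955], [-0.781, 0.549, -0.298], [-0.575, -0.818, -0.001]]
ft_force: [-0.4, -0.5, -1.6]
gripper_width: 0.16
```

>>> servo_tool:
  motion:
    - [2.5, 9.1, -3.6, 0.22, 0.31, 0, 0]
    - [1.3, 4.5, -1.8, 0.11, 0.15, 0, 0]
    - [0, 0, 0, 0, 0, 0, 0]
    - [0, 0, 0, 0, 0, 0, 0]

```text
time: 16.5
ee_pos: [0.4857, -0.0487, 0.1252]
eef_rot: [[-0.251, 0.177, 0.952], [-0.779, 0.547, -0.307], [-0.575, -0.818, 0.001]]
ft_force: [-0.2, 0.4, -1.6]
gripper_width: 0.16
```

```bash
python3 - <<'E'
from h import *
d=np.array([np.cos(np.radians(72.2)),np.sin(np.radians(72.2))]); q=np.array([.5793,.2411])
print(lif(),r.get_obs()["time"])
seq([(Lp(*q,.052,72.2),15)])
E
```

```text
[ 5.2132e+02  6.0490e+01  5.2320e+01  7.2230e+01 -0.0000e+00 -5.0000e-02] 16.5
15 [-10.34, 7.28, -0.02, -0.0, 0.0, -0.0]
```

>>> servo_tool:
  motion:
    - [-5.2, 3.6, 0, 0, 0, 0, 0]
    - [-10.3, 7.3, 0, 0, 0, 0, 0]
    - [-10.3, 7.3, 0, 0, 0, 0, 0]
    - [-10.3, 7.3, 0, 0, 0, 0, 0]
    - [-10.3, 7.3, 0, 0, 0, 0, 0]

```text
time: 17.12
ee_pos: [0.503, 0.0067, 0.1246]
eef_rot: [[-0.251, 0.176, 0.952], [-0.779, 0.547, -0.307], [-0.575, -0.818, -0.0]]
ft_force: [0.4, 0.7, -1.4]
gripper_width: 0.155
```

>>> servo_tool:
  motion:
    - [-10.3, 7.3, 0, 0, 0, 0, 0]
    - [-10.3, 7.3, 0, 0, 0, 0, 0]
    - [-10.3, 7.3, 0, 0, 0, 0, 0]
    - [-10.3, 7.3, 0, 0, 0, 0, 0]
    - [-10.3, 7.3, 0, 0, 0, 0, 0]

```text
time: 17.75
ee_pos: [0.5224, 0.0665, 0.1244]
eef_rot: [[-0.251, 0.176, 0.952], [-0.779, 0.547, -0.307], [-0.575, -0.818, -0.0]]
ft_force: [0.9, 0.1, -1.9]
gripper_width: 0.161
```

>>> servo_tool:
  motion:
    - [-10.3, 7.3, 0, 0, 0, 0, 0]
    - [-10.3, 7.3, 0, 0, 0, 0, 0]
    - [-5.2, 3.6, 0, 0, 0, 0, 0]
    - [0, 0, 0, 0, 0, 0, 0]
    - [0, 0, 0, 0, 0, 0, 0]

```text
time: 18.38
ee_pos: [0.5319, 0.0955, 0.1243]
eef_rot: [[-0.252, 0.176, 0.952], [-0.779, 0.547, -0.307], [-0.575, -0.818, -0.0]]
ft_force: [-0.7, 0.2, -1.4]
gripper_width: 0.156
```

```bash
python3 - <<'E'
from h import *
q=np.array([.5793,.2411])
print(lif(),r.get_obs()["time"],r.get_obs()["ft_force"])
seq([(Lp(*q,.052,72.2),3)])
snap("wrist","w9");snap("side","s9")
P=Lp(.579,.2415,0,72.8)
print(proj("w9",[(P@[x,y,z,1])[:3] for x,y,z in [(-.032,.015,.038),(-.032,-.015,.038),(0,0,.06)]]).round(0).tolist())
E
```

```text
[ 5.6745e+02  2.0476e+02  5.1400e+01  7.2230e+01 -0.0000e+00 -1.0000e-02] 18.375 [-0.71314903  0.23774248 -1.37864754]
3 [-10.55, 7.16, 0.02, 0.0, 0.01, -0.0]
[[296.0, 160.0], [340.0, 160.0], [317.0, 100.0]]
```

>>> servo_tool:
  motion:
    - [-8.1, 5.5, 0, 0, 0, 0, 0]
    - [-10.5, 7.2, 0, 0, 0, 0, 0]
    - [-8.1, 5.5, 0, 0, 0, 0, 0]
    - [-5, 3.3, 0, 0, 0, 0, 0]
    - [0, 0, 0, 0, 0, 0, 0]

```text
time: 19.1
ee_pos: [0.5436, 0.1328, 0.1249]
eef_rot: [[-0.251, 0.176, 0.952], [-0.779, 0.547, -0.306], [-0.575, -0.818, -0.0]]
ft_force: [-0.1, 0.1, -0.8]
gripper_width: 0.158
```

>>> servo_tool:
  motion:
    - [0, 0, 0, 0, 0, 0, 0]
    - [1.7, 2.5, 0, 0, 0, 0, 0]
    - [1.7, 2.5, 0, 0, 0, 0, 0]
    - [1.2, 1.7, 0, 0, 0, 0, 0]
    - [0, 0, 0, 0, 0, 0, 0]

```text
time: 19.73
ee_pos: [0.5435, 0.1322, 0.1165]
eef_rot: [[-0.252, 0.176, 0.952], [-0.779, 0.547, -0.307], [-0.575, -0.818, -0.001]]
ft_force: [-0.5, -0.1, -1.2]
gripper_width: 0.156
```

```bash
python3 - <<'E'
from h import *
q=np.array([.5793,.2411])
print(lif(),r.get_obs()["time"],r.get_obs()["ft_force"])
seq([(Lp(*q,.042,72.2),1),(Lp(*q,.026,72.2),12)])
snap("wrist","w10");snap("side","s10")
L=cur()@LT();P=Lp(.579,.2415,0,72.8);print(np.linalg.inv(P)@L[:,3]*1000)
E
```

```text
[ 5.7903e+02  2.4146e+02  4.3640e+01  7.2230e+01 -1.0000e-02  3.0000e-02] 19.725 [-0.51708605 -0.11655768 -1.16220688]
1 [1.13, 1.18, 0.28, 0.04, 0.01, -0.01]
12 [0.77, 1.09, 0.0, -0.0, -0.0, 0.0]
[ 2.32600349e-02 -2.28210000e-01  4.39042247e+01  1.00000000e+03]
```

```bash
cat >> h.py <<'E'
def copper(tag):
    im=cv2.imread(f"pics/{tag}.png"); h=cv2.cvtColor(im,cv2.COLOR_BGR2HSV); m=cv2.inRange(h,(5,70,60),(22,255,255)); m[235:]=0; m[:, :230]=0; m[:,410:]=0
    m=cv2.morphologyEx(m,cv2.MORPH_CLOSE,np.ones((7,7),np.uint8))
    c=max(cv2.findContours(m,0,2)[0],key=cv2.contourArea); return cv2.contourArea(c),cv2.boundingRect(c),cv2.minAreaRect(c)
E
python3 - <<'E'
from h import *
for t in ["w7","w8","w9","w10"]: print(t,copper(t))
E
```

```text
w7 (3131.0, (279, 122, 77, 68), ((317.1754150390625, 154.84165954589844), (67.31121063232422, 74.74466705322266), 88.53119659423828))
w8 (4644.0, (280, 120, 76, 71), ((316.6169738769531, 154.89251708984375), (67.99407958984375, 75.40347290039062), 88.02507019042969))
w9 (1918.0, (280, 159, 76, 31), ((317.5, 174.0), (30.0, 75.0), 90.0))
w10 (654.5, (285, 11, 66, 35), ((317.5, 28.0), (34.0, 65.0), 90.0))
```

>>> servo_tool:
  motion:
    - [0.8, 1.1, 0.3, 0, 0, 0, 0]
    - [0.8, 1.1, 0, 0, 0, 0, 0]
    - [0.6, 0.8, 0, 0, 0, 0, 0]
    - [0.6, 0.8, 0, 0, 0, 0, 0]
    - [0.6, 0.8, 0, 0, 0, 0, 0]

```text
time: 20.45
ee_pos: [0.5439, 0.132, 0.111]
eef_rot: [[-0.251, 0.176, 0.952], [-0.779, 0.547, -0.307], [-0.575, -0.818, -0.0]]
ft_force: [-0.2, -0.7, -1.8]
gripper_width: 0.155
```

>>> servo_tool:
  motion:
    - [0.6, 0.8, 0, 0, 0, 0, 0]
    - [0.6, 0.8, 0, 0, 0, 0, 0]
    - [0.6, 0.8, 0, 0, 0, 0, 0]
    - [0.6, 0.8, 0, 0, 0, 0, 0]
    - [0.6, 0.8, 0, 0, 0, 0, 0]

```text
time: 21.08
ee_pos: [0.544, 0.1319, 0.1062]
eef_rot: [[-0.251, 0.177, 0.952], [-0.779, 0.547, -0.307], [-0.575, -0.818, 0.0]]
ft_force: [-0.2, -0.7, 0.2]
gripper_width: 0.159
```

>>> servo_tool:
  motion:
    - [0.6, 0.8, 0, 0, 0, 0, 0]
    - [0.6, 0.8, 0, 0, 0, 0, 0]
    - [0.8, 1.1, 0, 0, 0, 0, 0]
    - [0.8, 1.1, 0, 0, 0, 0, 0]
    - [0.8, 1.1, 0, 0, 0, 0, 0]

```text
time: 21.7
ee_pos: [0.5438, 0.1317, 0.0999]
eef_rot: [[-0.251, 0.176, 0.952], [-0.779, 0.547, -0.307], [-0.575, -0.818, -0.0]]
ft_force: [-0.2, -0.6, -1.1]
gripper_width: 0.155
```

>>> servo_tool:
  motion:
    - [0.8, 1.1, 0, 0, 0, 0, 0]
    - [0.8, 1.1, 0, 0, 0, 0, 0]
    - [0, 0, 0, 0, 0, 0, 0]
    - [0, 0, 0, 0, 0, 0, 0]

```text
time: 22.2
ee_pos: [0.5438, 0.1317, 0.0973]
eef_rot: [[-0.251, 0.176, 0.952], [-0.779, 0.547, -0.307], [-0.575, -0.818, -0.0]]
ft_force: [0.2, -0.3, -0.8]
gripper_width: 0.158
```

```bash
python3 - <<'E'
from h import *
q=np.array([.5793,.2411])
print(lif(),r.get_obs()["time"],r.get_obs()["ft_force"],r.get_obs()["ft_torque"])
snap("wrist","w11");snap("side","s11")
E
```

```text
[ 5.7939e+02  2.4096e+02  2.4460e+01  7.2240e+01 -1.0000e-02 -0.0000e+00] 22.2 [ 0.15013746 -0.33796184 -0.81787328] [-0.46295615  0.03715617 -0.02238046]
```

>>> servo_tool:
  motion:
    - [4, -2.8, 0, 0, 0, 0, 0]
    - [8.2, -5.7, 0, 0, 0, 0, 0]
    - [10.2, -7.2, 0, 0, 0, 0, 0]
    - [10.2, -7.2, 0, 0, 0, 0, 0]
    - [10.2, -7.2, 0, 0, 0, 0, 0]

```text
time: 22.92
ee_pos: [0.5275, 0.0808, 0.0974]
eef_rot: [[-0.252, 0.177, 0.951], [-0.779, 0.547, -0.308], [-0.575, -0.818, 0.0]]
ft_force: [-0.3, -0.5, -1.1]
gripper_width: 0.153
```

>>> servo_tool:
  motion:
    - [10.2, -7.2, 0, 0, 0, 0, 0]
    - [10.2, -7.2, 0, 0, 0, 0, 0]
    - [10.2, -7.2, 0, 0, 0, 0, 0]
    - [10.2, -7.2, 0, 0, 0, 0, 0]
    - [0, 0, 0, 0, 0, 0, 0]

```text
time: 23.55
ee_pos: [0.5124, 0.0334, 0.0975]
eef_rot: [[-0.252, 0.177, 0.951], [-0.779, 0.547, -0.309], [-0.575, -0.818, 0.0]]
ft_force: [-0.0, -0.9, -1.1]
gripper_width: 0.157
```

```bash
python3 - <<'E'
from h import *
L=cur()@LT();P=Lp(.579,.2415,0,72.8);print(lif(),r.get_obs()["time"],r.get_obs()["ft_force"],np.linalg.inv(P)@L[:,3]*1000)
snap("wrist","w12");snap("side","s12");snap("top","t12")
print([proj(t,[(P@[x,y,.042,1])[:3] for x in(-.023,.023) for y in (-.023,.023)]).round(0).tolist() for t in("w12","s12")])
L0=np.array(json.load(open("L0.json"))); U=L0.copy();U[2,3]=.06
print((np.linalg.inv(L0)@L)[:3,3]); seq([(U,8)])
E
```

```text
[ 5.4817e+02  1.4262e+02  2.4610e+01  7.2160e+01 -1.0000e-02 -1.0000e-02] 23.55 [-0.00678472 -0.88625355 -1.14760935] [-1.03569040e+02  2.08578699e-01  2.46106222e+01  1.00000000e+03]
[[[351.0, 37.0], [282.0, 38.0], [349.0, -16.0], [283.0, -15.0]], [[265.0, 359.0], [288.0, 369.0], [250.0, 379.0], [274.0, 390.0]]]
[0.09429053 0.02008033 0.01461062]
8 [7.23, -10.49, 2.07, 0.11, 0.15, -0.0]
```

Last view: composite of wrist and side of the nest.

```bash
python3 - <<'E'
import cv2,numpy as np
o=np.zeros((600,800,3),np.uint8); z=lambda a,k:cv2.resize(a,None,fx=k,fy=k,interpolation=cv2.INTER_CUBIC)
w=cv2.imread("pics/w12.png");s=cv2.imread("pics/s12.png")
o[:360,:400]=z(w[0:90,265:365],4); o[:450,402:800]=z(s[335:410,235:302],6)[:450,:398]
cv2.imwrite("pics/c12.png",o)
E
```

```text
(no output)
```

View pics/c12.png

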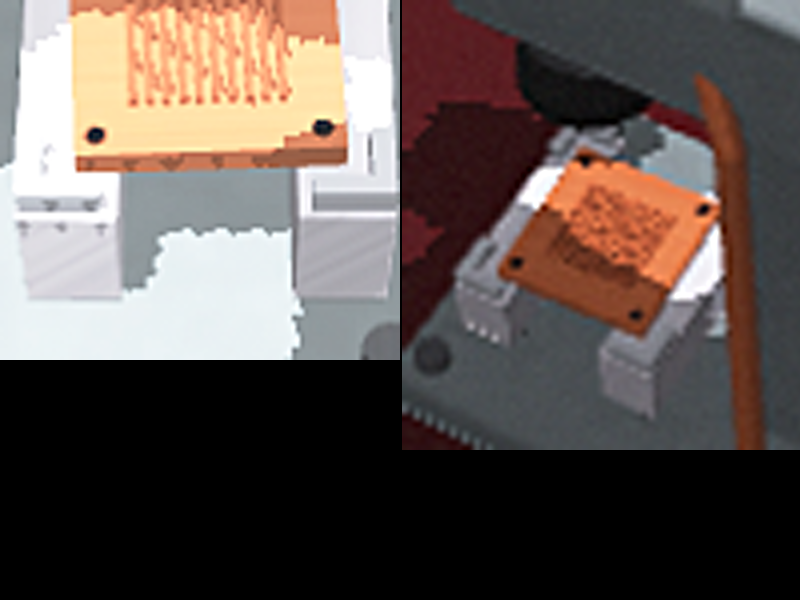

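>>> servo_tool:
  motion:
    - [7.2, -10.5, 2, 0.11, 0.15, 0, 0]
    - [7.2, -10.5, 2, 0.11, 0.15, 0, 0]
    - [7.2, -10.5, 2, 0.11, 0.15, 0, 0]
    - [7.2, -10.5, 2, 0.11, 0.15, 0, 0]
    - [7.2, -10.5, 2, 0.11, 0.15, 0, 0]

```text
time: 24.32
ee_pos: [0.5031, -0.0264, 0.1201]
eef_rot: [[-0.264, 0.186, 0.946], [-0.775, 0.544, -0.323], [-0.575, -0.818, 0.0]]
ft_force: [-0.4, 0.0, -1.3]
gripper_width: 0.154
```

>>> servo_tool:
  motion:
    - [7.2, -10.5, 2, 0.11, 0.15, 0, 0]
    - [7.2, -10.5, 2.2, 0.11, 0.15, 0, 0]
    - [7.2, -10.5, 2.2, 0.11, 0.15, 0, 0]
    - [0, 0, 0, 0, 0, 0, 0]
    - [0, 0, 0, 0, 0, 0, 0]

```text
time: 24.95
ee_pos: [0.4975, -0.0611, 0.1329]
eef_rot: [[-0.272, 0.191, 0.943], [-0.772, 0.542, -0.332], [-0.575, -0.818, -0.0]]
ft_force: [-0.9, 1.2, -1.0]
gripper_width: 0.161
```

```bash
python3 - <<'E'
from h import *
L0=np.array(json.load(open("L0.json"))); U=L0.copy();U[2,3]=.022
print(lif(),(np.linalg.inv(L0)@cur()@LT())[:3,3],r.get_obs()["time"]); seq([(U,5)])
E
```

```text
[ 5.3587e+02  4.7180e+01  6.0130e+01  7.0740e+01 -3.0000e-02 -1.0000e-02] [0.00011519 0.00026386 0.05013301] 24.95
5 [4.39, 6.22, 0.07, -0.0, -0.0, -0.01]
```

>>> servo_tool:
  motion:
    - [4.4, 6.2, 0.1, 0, 0, 0, 0]
    - [4.4, 6.2, 0.1, 0, 0, 0, 0]
    - [4.4, 6.2, 0.1, 0, 0, 0, 0]
    - [4.4, 6.2, 0, 0, 0, 0, 0]
    - [4.4, 6.2, 0, 0, 0, 0, 0]

```text
time: 25.58
ee_pos: [0.4978, -0.0615, 0.0944]
eef_rot: [[-0.271, 0.191, 0.943], [-0.772, 0.542, -0.332], [-0.575, -0.818, 0.0]]
ft_force: [0.1, -0.3, -1.4]
gripper_width: 0.156
```

>>> servo_tool:
  motion:
    - [1.2, 1.6, 0, 0, 0, 0, 0]
    - [1.2, 1.6, 0, 0, 0, 0, 0]
    - [1.2, 1.6, 0, 0, 0, 0, 0]
    - [1.2, 1.6, 0, 0, 0, 0, 0]
    - [0, 0, 0, 0, 0, 0, 0]

```text
time: 26.2
ee_pos: [0.4977, -0.0618, 0.087]
eef_rot: [[-0.271, 0.191, 0.943], [-0.772, 0.542, -0.332], [-0.575, -0.818, 0.0]]
ft_force: [0.5, 0.5, -0.3]
gripper_width: 0.157
```

```bash
python3 - <<'E'
from h import *
L0=np.array(json.load(open("L0.json")))
print(lif(),(np.linalg.inv(L0)@cur()@LT())[:3,3],r.get_obs()["time"],r.get_obs()["ft_force"]); seq([(L0,4)])
E
```

```text
[ 5.3614e+02  4.6490e+01  1.4190e+01  7.0750e+01 -1.0000e-02 -3.0000e-02] [-0.00044298 -0.00021522  0.00418616] 26.2 [ 0.45386015  0.54179367 -0.33683679]
4 [0.5, 0.92, -0.03, -0.01, 0.0, -0.0]
```

>>> servo_tool:
  motion:
    - [0.5, 0.8, 0, 0, 0, 0, 0]
    - [0.5, 0.8, 0, 0, 0, 0, 0]
    - [0.5, 0.8, 0, 0, 0, 0, 0]
    - [0, 0, 0, 0, 0, 0, 0]

```text
time: 26.7
ee_pos: [0.4977, -0.0616, 0.0842]
eef_rot: [[-0.271, 0.191, 0.943], [-0.772, 0.542, -0.332], [-0.575, -0.818, 0.0]]
ft_force: [-0.5, 0.4, -0.6]
gripper_width: 0.158
```

>>> servo_tool:
  motion:
    - [0.3, 0.4, 0, 0, 0, 0, 0]
    - [0, 0, 0, 0, 0, 0, 0]
    - [0, 0, 0, 0, 0, 0, 0]

```text
time: 27.08
ee_pos: [0.4978, -0.0617, 0.0838]
eef_rot: [[-0.271, 0.191, 0.943], [-0.772, 0.542, -0.332], [-0.575, -0.818, 0.001]]
ft_force: [0.1, -1.1, 0.2]
gripper_width: 0.156
```

>>> servo_tool:
  motion:
    - [0.3, 0.4, 0, 0, 0, 0, 0]
    - [0, 0, 0, 0, 0, 0, 0]
    - [0, 0, 0, 0, 0, 0, 0]

```text
time: 27.45
ee_pos: [0.4978, -0.0617, 0.0833]
eef_rot: [[-0.271, 0.191, 0.943], [-0.772, 0.542, -0.332], [-0.575, -0.818, 0.0]]
ft_force: [0.7, 0.7, -1.2]
gripper_width: 0.156
```

```bash
python3 - <<'E'
from h import *
for i in range(3): snap("wrist","w13"); print(lif(),r.get_obs()["ft_force"].round(1),r.get_obs()["ft_torque"].round(2))
E
```

```text
[ 5.362e+02  4.661e+01  1.039e+01  7.075e+01 -1.000e-02 -3.000e-02] [-0.5 -0.3 -1.2] [-0.47  0.11  0.04]
[ 5.3622e+02  4.6580e+01  1.0400e+01  7.0750e+01 -1.0000e-02 -3.0000e-02] [-1.   0.7 -0.8] [-0.47  0.09  0.  ]
[ 5.3622e+02  4.6580e+01  1.0410e+01  7.0750e+01 -1.0000e-02 -4.0000e-02] [-0.5 -0.3 -1.3] [-0.45  0.09 -0.03]
```

>>> servo_tool:
  motion:
    - [0.3, 0.4, 0, 0, 0, 0, 0]
    - [0, 0, 0, 0, 0, 0, 0]
    - [0, 0, 0, 0, 0, 0, 0]

```text
time: 27.98
ee_pos: [0.4978, -0.0617, 0.0828]
eef_rot: [[-0.271, 0.191, 0.943], [-0.772, 0.542, -0.332], [-0.575, -0.818, 0.001]]
ft_force: [-0.3, 0.2, -0.2]
gripper_width: 0.157
```

```bash
python3 - <<'E'
from h import *
for i in range(3): r.get_image("top"); print(lif(),r.get_obs()["ft_force"].round(1),r.get_obs()["ft_torque"].round(2))
E
```

```text
[ 5.363e+02  4.651e+01  1.003e+01  7.075e+01 -1.000e-02 -4.000e-02] [ 0.3 -0.1  1. ] [-0.39  0.14  0.  ]
[ 5.3629e+02  4.6510e+01  9.9900e+00  7.0750e+01 -1.0000e-02 -4.0000e-02] [-0.6 -0.9  0.7] [-0.34  0.11  0.01]
[ 5.3628e+02  4.6520e+01  1.0010e+01  7.0750e+01 -1.0000e-02 -4.0000e-02] [-0.7 -0.4  0.5] [-0.37  0.1   0.06]
```

>>> servo_tool:
  motion:
    - [0.3, 0.4, 0, 0, 0, 0, 0]
    - [0, 0, 0, 0, 0, 0, 0]
    - [0, 0, 0, 0, 0, 0, 0]

```text
time: 28.5
ee_pos: [0.4979, -0.0618, 0.0828]
eef_rot: [[-0.271, 0.191, 0.943], [-0.772, 0.542, -0.331], [-0.575, -0.818, 0.001]]
ft_force: [-3.7, -1.1, 5.7]
gripper_width: 0.157
```

```bash
python3 - <<'E'
from h import *
for i in range(3): r.get_image("top"); print(lif(),r.get_obs()["ft_force"].round(1),r.get_obs()["ft_torque"].round(2))
E
```

```text
[ 5.363e+02  4.648e+01  9.960e+00  7.076e+01 -3.000e-02 -5.000e-02] [-2.7 -2.   4.6] [0.01 0.38 0.25]
[ 5.3629e+02  4.6460e+01  9.9700e+00  7.0770e+01 -3.0000e-02 -5.0000e-02] [-2.4 -1.5  4.9] [0.07 0.31 0.28]
[ 5.3627e+02  4.6490e+01  9.9600e+00  7.0770e+01 -3.0000e-02 -4.0000e-02] [-2.6 -1.1  5.1] [0.09 0.36 0.24]
```

>>> servo_tool:
  motion:
    - [-0.2, -0.3, 0, 0, 0, 0, 0]
    - [0, 0, 0, 0, 0, 0, 0.2]
    - [0, 0, 0, 0, 0, 0, 0.3]
    - [0, 0, 0, 0, 0, 0, 0.5]
    - [0, 0, 0, 0, 0, 0, 0.5]

```text
time: 29.28
ee_pos: [0.4978, -0.0617, 0.0825]
eef_rot: [[-0.271, 0.191, 0.943], [-0.772, 0.542, -0.332], [-0.575, -0.818, 0.0]]
ft_force: [0.9, -0.4, -0.1]
gripper_width: 0.435
```

>>> servo_tool:
  motion:
    - [0, 0, 0, 0, 0, 0, 0.6]
    - [0, 0, 0, 0, 0, 0, 0.6]
    - [0, -10, 0, 0, 0, 0, 0.6]
    - [0, -20, 0, 0, 0, 0, 0.6]
    - [0, -20, 0, 0, 0, 0, 0.6]

```text
time: 29.9
ee_pos: [0.4881, -0.0894, 0.1245]
eef_rot: [[-0.271, 0.191, 0.943], [-0.772, 0.542, -0.332], [-0.575, -0.818, 0.001]]
ft_force: [0.2, -0.6, 0.1]
gripper_width: 0.602
```

>>> servo_tool:
  motion:
    - [0, -25, 0, 0, 0, 0, 0.6]
    - [0, -25, 0, 0, 0, 0, 0.6]
    - [0, -25, 0, 0, 0, 0, 0.6]
    - [0, -25, 0, 0, 0, 0, 0.6]
    - [0, 0, 0, 0, 0, 0, 0.6]

```text
time: 30.52
ee_pos: [0.4699, -0.1449, 0.2073]
eef_rot: [[-0.271, 0.194, 0.943], [-0.774, 0.539, -0.333], [-0.573, -0.82, 0.004]]
ft_force: [-0.3, -0.2, 0.3]
gripper_width: 0.601
```

>>> servo_tool:
  motion:
    - [0, 0, 0, 0, 0, 0, 0.6]
    - [0, 0, 0, 0, 0, 0, 0.6]

```text
time: 30.78
ee_pos: [0.4687, -0.1421, 0.2044]
eef_rot: [[-0.272, 0.19, 0.944], [-0.771, 0.543, -0.331], [-0.575, -0.818, -0.001]]
ft_force: [-0.4, 0.5, 0.5]
gripper_width: 0.601
```

```bash
python3 - <<'E'
from h import *
o=r.get_obs();print(o["time"],o["ft_force"].round(1),o["gripper_width"],cur()[:3,3])
snap("wrist","w14");snap("side","s14");snap("top","t14")
def blade(tag,box):
    im=cv2.imread(f"pics/{tag}.png"); x0,x1,y0,y1=box; h=cv2.cvtColor(im,cv2.COLOR_BGR2HSV); m=cv2.inRange(h,(0,0,150),(180,60,255)); k=np.zeros_like(m);k[y0:y1,x0:x1]=m[y0:y1,x0:x1]
    c=max(cv2.findContours(k,0,2)[0],key=cv2.contourArea); return cv2.contourArea(c),cv2.boundingRect(c),cv2.minAreaRect(c)
L0=np.array(json.load(open("L0.json")))
print("expected blade px",proj("w14",[(L0@[x,y,.003,1])[:3] for x in(.022,-.074) for y in(.012,-.012)]).round(1).tolist())
print("seen",blade("w14",(270,370,90,260)))
print("handle expected",proj("w14",[(L0@[*m,1])[:3] for m in [(-.1271,.007,.1042),(-.1271,-.007,.1042),(-.1402,.007,.095),(-.1402,-.007,.095)]]).round(1).tolist())
im=cv2.imread("pics/w14.png");h=cv2.cvtColor(im,cv2.COLOR_BGR2HSV);m=cv2.inRange(h,(5,60,40),(20,255,255));m[:,:280]=0;m[:,360:]=0;m[:150]=0;m[300:]=0
c=max(cv2.findContours(m,0,2)[0],key=cv2.contourArea);print("handle seen",cv2.boundingRect(c),cv2.minAreaRect(c))
# change in fixed-camera pictures away from arm
for t,a,b in [("side","s12","s14"),("top","t12","t14")]:
    A,B=cv2.imread(f"pics/{a}.png").astype(int),cv2.imread(f"pics/{b}.png").astype(int); D=np.abs(A-B).max(2)
    print(t,"nest diff",D[345:400,240:300].mean() if t=="side" else D[185:250,130:225].mean())
def cop(tag,x0,x1,y0,y1):
    im=cv2.imread(f"pics/{tag}.png")[y0:y1,x0:x1];m=cv2.inRange(cv2.cvtColor(im,cv2.COLOR_BGR2HSV),(3,120,60),(20,255,255));return cv2.boundingRect(m),int((m>0).sum())
print(cop("s12",245,294,350,395),cop("s14",245,294,350,395))
E
```

```text
30.775 [-0.4  0.5  0.5] 0.6013392419530547 [ 0.46871664 -0.14213464  0.2044122 ]
expected blade px [[306.8, 122.5], [330.8, 122.4], [306.2, 211.7], [332.1, 211.6]]
seen (2160.5, (306, 122, 27, 92), ((319.0, 167.5), (91.0, 26.0), 90.0))
handle expected [[308.8, 227.8], [330.1, 227.7], [309.0, 251.0], [330.0, 250.9]]
handle seen (310, 207, 21, 44) ((320.0, 228.5), (43.0, 20.0), 90.0)
side nest diff 2.9975757575757576
top nest diff 4.783319838056681
((6, 0, 43, 45), 874) ((6, 0, 43, 45), 874)
```

```bash
python3 -c "
from bench import r
print(r.job_done(), r.get_obs()['time'])"
```

```text
the job is handed in; nothing more can be done
the job is handed in; nothing more can be done
```

The copper plate is lying in the press nest and the lifter is back in its rest. I handed the job in at about 31 s; no verdict is reported.

- **What was done:** I gripped the lifter by its handle with the gripper leaning 35°. I slid the blade under the plate on its pins; the plate sat within 1 mm of centre on the blade, turned about 2°. I carried it level under the gauge, lowered it onto the rails, drew the blade out and set the lifter down in the channel.
- **Plate:** After the blade was withdrawn, the wrist and side pictures showed the plate flat on both rails, inside the lips. The side picture taken just before hand-in showed it unchanged.
- **Lifter:** The blade and handle appeared within 1–2 pixels of where they were at the start. The gripper had let go and was about 10 cm clear.
- **Forces:** The most I read was about 7 N, when setting the lifter down.
- **Limits of the checks:**
  - The wrist camera's view of the plate was blocked by the gauge while it was over the nest, so that moment was not seen directly.
  - The rails and the base corners gave press positions differing by 1–2 mm, and I used a value between them.
  - I did not run a separate check that the fittings, bracket and driver stayed put. The planned path kept clear of them, and I saw no sign of contact.

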